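# Find and mark the rubbing spot of a sample carousel

## Task

The sample carousel rubs somewhere in its turn. Turn it slowly and lightly by its crank handle, never forcing it, feel where the drag is heaviest and leave the carousel stopped there; then set the red marker down (do not drop it) standing upright on the disc, centred on the mark spot just inside the red pointer, with the carousel still at its heaviest rub. Do not disturb the jar, the vial or the steel bucket, and let go of everything.

Things in the scene. Friction and masses are not known exactly. Their poses are not given: they have to be found in the camera images.
- housing: White round drive housing, 224 mm across, fixed to the worktop. A low post at its -x side carries a red pointer (tip 119.5 mm from the axis, top flush with the disc's top, 77 mm high). Origin on the carousel's axis at worktop height; -x axis points to the pointer, z up. The carousel turns freely on it, either way, without stops; plain drag 0.08 Nm (1.3 N at the handle).
- carousel: Aluminium disc, 232 mm across, 12 mm thick, on a vertical axis. Origin on the axis at the disc's underside, 65 mm above the worktop (top face at 77 mm; a 40 mm wide hub stands 10 mm above that). -x axis points to the handle, z up. Under it is one unseen high spot, somewhere 69 to 230 degrees clockwise (seen from above) from the handle's direction. It stays where it is left.
- handle (a point): Centre of the crank handle's black knob: 22 mm across, 44 mm tall (6 to 50 mm above the disc's top face), 62 mm out from the axis. It spins freely on its pin, so a gripper can keep its heading while going round. The pin gives like a spring, 1 mm per 6 N sideways push; bent over 3 mm it is being forced. The point is half-way up the knob, 105 mm above the worktop.
- mark_spot (a point): Point at the height of the disc's top face, 82 mm from the axis, just inside the red pointer, fixed to the housing. Below it, under the disc, sits a sprung pad. As the high spot goes over the pad, either way, drag grows for 11 degrees to about 0.4 Nm (6 N at the handle), then falls for 11 degrees; pushed on, the disc turns past. Heaviest: high spot on the pad.
- marker_center (a point): Centre (half-way up) of the red marker: upright solid red cylinder, 28 mm across, 26 mm tall, 50 g, loose on the worktop among the jar and the vial.
- jar: Bystander: small amber glass jar with a white cap, 34 mm across, 42 mm tall, loose. Origin at the centre of its underside.
- vial: Bystander: small clear vial with a blue cap, 30 mm across, 55 mm tall, loose. Origin at the centre of its underside.
- bucket: Bystander: open steel bucket, 110 mm across, 150 mm tall, loose. Origin at the centre of its underside.

How it is judged:
By the outcome, as a careful person would: the job done as asked, in the order asked, and still so for the second after the job is handed in, with the robot touching nothing.
It also fails if it takes over 72 s, if anything falls off the work surface, if the arm or the gripper's body presses on something with over 40 N, if the wrist force passes 120 N, or if a joint passes its speed limit or range.

## Robot

A 7-joint arm with a two-finger parallel gripper is mounted at the origin on the work surface. World frame = base frame: x ahead of the robot, y to its left, z up, the work surface at z = 0. Lengths are in m, angles in rad, forces in N, time in s.
With the tool pointing down it reaches from about 0.35 to 0.9 m from the base axis. Payload 19.9 kg.
Tool frame: the origin (TCP) lies on the centre line of the jaws, within the pads' length; the fingertips stand 25 mm ahead of it and the grasp point (between the pads) lies 6 mm ahead of it; z points along the fingers, y is the direction in which the jaws open and shut (so a half turn about z gives the same grasp; the last joint's range is limited). The gripper opens to 85 mm and grips with 20 to 120 N. Pads are 22 mm wide; open, the fingers measure 114 mm over their backs; the gripper's body (76 mm by 85 mm) begins 54 mm behind the grasp point. The pads swing forward as they close: fully open they stand 13 mm farther back than shut.
Start: joints at [-1.234, 0.417, -0.01, 1.614, 0.005, 1.111, -0.053], TCP at [0.231, 0.581, 0.256] pointing down, gripper open.
Joint ranges: [-2.81, 2.81], [-0.39, 2.02], [-1.27, 1.25], [0.06, 2.57], [-1.19, 4.33], [0.19, 2], [-2.82, 2.82]. Speed limits (rad/s): [1.89, 1.89, 2.39, 2.39, 3.01, 3.01, 3.01].

## Interface

Orientations are given as [roll, pitch, yaw] about the fixed x, y, z axes, in that order (R = Rz(yaw) Ry(pitch) Rx(roll)).
In Python, from bench import r gives the robot as it stands.
- The arm moves only by the tool carry_out, never from a script. Its argument "rows" is a list of rows, each a list of 5 numbers: the closure in counts, from 0 (fully open) to 255 (shut), then the shift along the tool's x, y, z in m, then the turn about the tool's z in rad. In form: [[claw, x, y, z, yaw], ...]. A call has 1 to 20 rows; each row is the pose to reach, as a shift and turn from the pose commanded when the call began, along the tool's axes at that moment; what a row does not reach only later rows make up. A row lasts 1/10 s, in which the tool goes at most 50 mm and 8.59 degrees, less where a joint would pass 70% of its speed; a pose out of reach is approached as far as the arm can. A call with a gripper value outside its range is refused whole. The fingers move at their own pace and stop on an object; the grip force is fixed at half the most. Time passes only in rows, so rows that repeat a pose let the fingers close. It gives the time, the measured TCP pose, the force and the opening at its end, in the units of the state.
- r.state(): the state, without advancing time (a new reading comes with each control period).
- r.camera(name): name is "scene" or "side" or "wrist"; returns a dict with "image" (420x560x3 uint8, blue, green, red), "vertical_fov" (degrees; the focal length in pixels is half the picture's height over the tangent of half this angle, whatever the lens; pixels are square), "cx", "cy" (the principal point, pixels), "cam_to_world" (4x4, takes a point from camera to world coordinates); the wrist camera has in their place "hand_eye" (4x4, takes a point from camera to tool coordinates, whose origin is the TCP and whose axes are the flange's). Camera axes: x right, y down, z forward; pixel columns grow to the right and rows downward; lengths in m; the calibration is good to about 2 mm. A picture is of the moment at which its call begins: read the wrist's pose just before it. There is no depth.
- r.sign_off(): hands the job in, once; it reports no verdict.
The state is a dict: "t": time; "q": joint angles; "dq": joint speeds; "effort": joint torques, N m; "tcp_pos": TCP position; "tcp_rot": TCP orientation; "ft_force": force on the tool from outside, world axes, zero at the start; "ft_torque": the same for the moment, N m; "finger_gap": opening from 0.0 (shut) to 1.0 (fully open).
Only numpy, scipy, OpenCV 4.12 (cv2) and the standard library are available. Lean on these libraries where they do the work, as an engineer would, in place of code of your own. Each camera call takes 0.05 s, during which the arm holds its last target.

## Working session

There is one attempt and no reset: what is moved stays moved. The work goes in short steps, Python scripts to look and compute and a tool call to move; the robot and the scene stay as the last step left them, time stands still between calls to the robot, and variables do not carry over. Pictures are saved under pics/ and viewed, and the job is handed in when it is done.

Besides the shell and the picture viewer there is one more tool, called after "Emit:" by a JSON object that holds its "op" and its "data". carry_out: Moves the arm, as the interface text tells. Its arguments: {"type":"object","properties":{"rows":{"type":"array"}},"required":["rows"]}

```bash
ls; mkdir -p pics; python3 - <<'E'
from bench import r
import cv2,numpy as np
s=r.state();print(s)
for n in ["scene","side","wrist"]:
    c=r.camera(n);cv2.imwrite(f"pics/a_{n}.png",c["image"]);print(n,{k:np.round(v,4).tolist() for k,v in c.items() if k!="image"})
E
```

```text
pics
{'t': 0.0, 'q': array([-1.2335251 ,  0.41794321, -0.01031634,  1.61421137,  0.00469144,
        1.11070702, -0.05303008]), 'dq': array([ 2.95292657e-05,  1.17304579e-03, -1.08383347e-03, -2.22713707e-04,
       -3.87192585e-04, -5.68003396e-04, -8.42743335e-05]), 'effort': array([-4.49067993e-04, -8.64442277e+01,  6.79016579e-01, -4.34905100e+01,
        1.90849981e-02,  7.49524799e-03,  7.29303935e-06]), 'tcp_pos': array([0.23098657, 0.58038642, 0.25566376]), 'tcp_rot': array([-3.14035028e+00,  7.97993498e-05,  2.76280818e+00]), 'ft_force': array([-0.99850602,  0.76334476, -0.30731998]), 'ft_torque': array([ 0.00636683, -0.03543716,  0.03574009]), 'finger_gap': 0.9981074419990209}
scene {'vertical_fov': 42.8419, 'cx': 272.1014, 'cy': 207.0334, 'cam_to_world': [[0.7337, 0.4468, -0.5119, 1.1838], [0.6793, -0.469, 0.5644, -0.6533], [0.0121, -0.7619, -0.6476, 0.8903], [0.0, 0.0, 0.0, 1.0]]}
side {'vertical_fov': 44.9669, 'cx': 277.8679, 'cy': 202.8772, 'cam_to_world': [[0.732, -0.3482, 0.5856, -0.2278], [-0.6812, -0.3884, 0.6205, -0.7807], [0.0114, -0.8532, -0.5215, 0.8062], [0.0, 0.0, 0.0, 1.0]]}
wrist {'vertical_fov': 59.5246, 'cx': 274.6673, 'cy': 209.5535, 'hand_eye': [[0.0003, -0.9525, -0.3046, 0.0793], [1.0, -0.0001, 0.001, 0.0001], [-0.001, -0.3046, 0.9525, -0.1177], [0.0, 0.0, 0.0, 1.0]]}
```

View pics/a_scene.png

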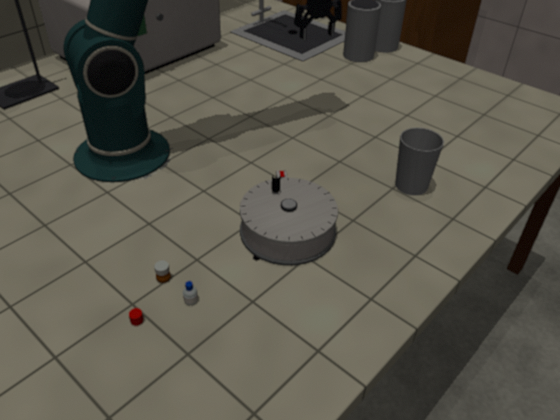

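View pics/a_side.png

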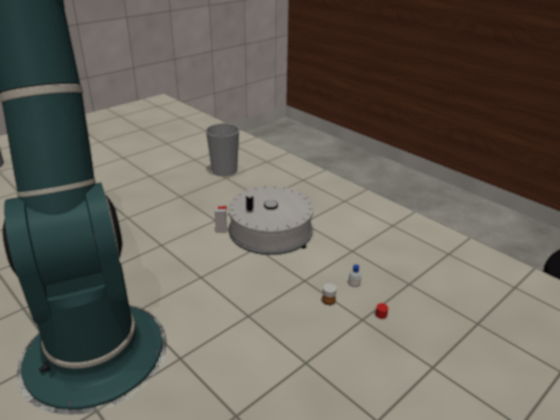

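View pics/a_wrist.png

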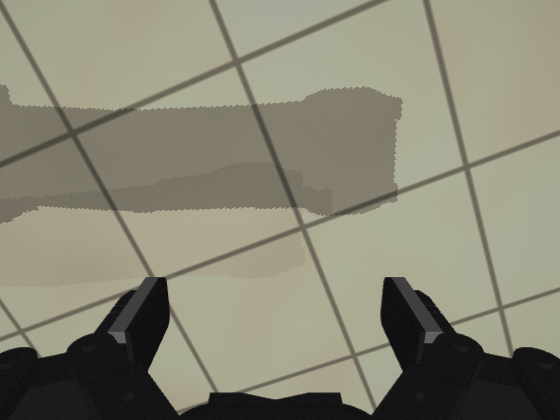

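```bash
cat > h.py <<'E'
import numpy as np,cv2
from bench import r
from scipy.spatial.transform import Rotation as R
def cam(n):
    s=r.state();c=r.camera(n)
    f=210/np.tan(np.radians(c["vertical_fov"])/2)
    if n=="wrist":
        T=np.eye(4);T[:3,:3]=R.from_euler("xyz",s["tcp_rot"]).as_matrix();T[:3,3]=s["tcp_pos"];M=T@c["hand_eye"]
    else:M=c["cam_to_world"]
    return dict(im=c["image"],f=f,cx=c["cx"],cy=c["cy"],M=np.array(M))
def ray(c,u,v):
    d=np.array([(u-c["cx"])/c["f"],(v-c["cy"])/c["f"],1]);return c["M"][:3,3],c["M"][:3,:3]@d
def onz(c,u,v,z):
    o,d=ray(c,u,v);return o+d*(z-o[2])/d[2]
def proj(c,P):
    P=np.atleast_2d(P);p=(P-c["M"][:3,3])@c["M"][:3,:3];return p[:,:2]/p[:,2:]*c["f"]+[c["cx"],c["cy"]]
def tri(a,b):
    o1,d1=a;o2,d2=b;A=np.stack([d1,-d2],1);x=np.linalg.lstsq(A,o2-o1,rcond=None)[0]
    p,q=o1+d1*x[0],o2+d2*x[1];return (p+q)/2,np.linalg.norm(p-q)
E
python3 - <<'E'
from h import *
a=cam("scene");b=cam("side")
P={"hub":((289,203),(271,204),.087),"knob":((276,184),(250,203),.105),"ptr":((282,174),(222,207),.077),"marker":((136,317),(382,311),.013),"jar":((162,272),(330,295),.021),"vial":((190,293),(355,276),.027),"bucket":((414,188),(225,170),0)}
for k,(p,q,z) in P.items():
    t,e=tri(ray(a,*p),ray(b,*q));print(k,t.round(4),round(e,4),onz(a,*p,z).round(4),onz(b,*q,z).round(4))
i=cv2.resize(a["im"][150:340,110:350],None,fx=3,fy=3,interpolation=2);cv2.imwrite("pics/b1.png",i)
i=cv2.resize(b["im"][170:330,200:400],None,fx=4,fy=4,interpolation=2)[:600];cv2.imwrite("pics/b2.png",i)
E
```

```text
hub [0.5654 0.0871 0.0841] 0.0005 [0.5675 0.0848 0.087 ] [0.562  0.0832 0.087 ]
knob [0.5077 0.1055 0.1009] 0.0026 [0.5121 0.0998 0.105 ] [0.5043 0.1024 0.105 ]
ptr [0.4662 0.1745 0.0729] 0.004 [0.4713 0.1675 0.077 ] [0.4636 0.1725 0.077 ]
marker [ 0.5225 -0.3305  0.011 ] 0.0021 [ 0.5244 -0.3323  0.013 ] [ 0.5209 -0.3304  0.013 ]
jar [ 0.4691 -0.2212  0.0186] 0.0007 [ 0.4713 -0.2228  0.021 ] [ 0.4671 -0.2225  0.021 ]
vial [ 0.5613 -0.2191  0.0216] 0.0018 [ 0.5656 -0.2228  0.027 ] [ 0.5562 -0.2218  0.027 ]
bucket [ 0.6963  0.4614 -0.0086] 0.0079 [0.7031 0.4445 0.    ] [0.6897 0.4554 0.    ]
```

View pics/b1.png

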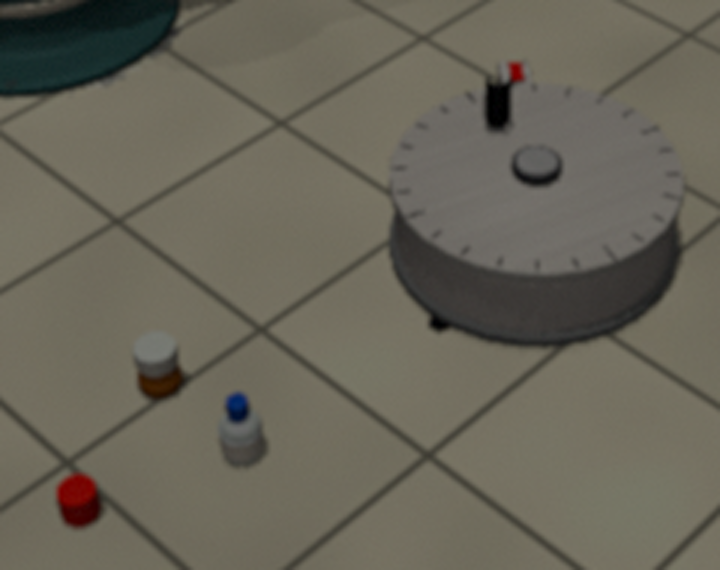

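View pics/b2.png

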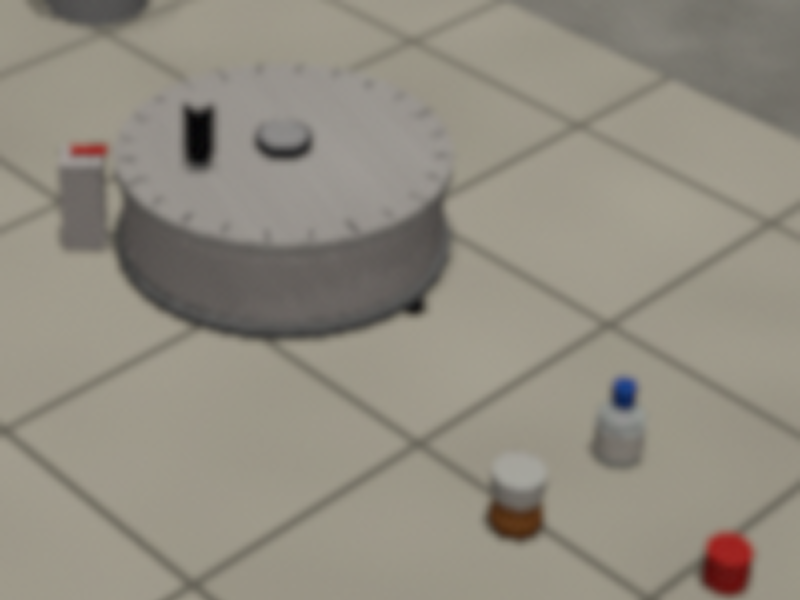

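Emit:
{"op": "carry_out", "data": {"rows": [[0,-0.04,-0.03,-0.02,0],[0,-0.08,-0.06,-0.04,0],[0,-0.12,-0.09,-0.06,0],[0,-0.16,-0.12,-0.08,0],[0,-0.2,-0.15,-0.094,0],[0,-0.24,-0.18,-0.094,0],[0,-0.28,-0.21,-0.094,0],[0,-0.32,-0.24,-0.094,0],[0,-0.36,-0.27,-0.094,0],[0,-0.4,-0.3,-0.094,0],[0,-0.43,-0.325,-0.094,0],[0,-0.447,-0.336,-0.094,0],[0,-0.447,-0.336,-0.094,0],[0,-0.447,-0.336,-0.094,0],[0,-0.447,-0.336,-0.094,0],[0,-0.447,-0.336,-0.094,0]]}}

```text
t: 1.85
tcp_pos: [0.5218, 0.1042, 0.3503]
tcp_rot: [3.141, -0.0, 2.764]
ft_force: [0.2, -0.2, -0.5]
finger_gap: 1.0
```

```bash
python3 - <<'E'
from h import *
s=r.state();print(s["t"],s["tcp_pos"],s["tcp_rot"],s["ft_force"],abs(s["dq"]).max())
c=cam("wrist");cv2.imwrite("pics/c1.png",c["im"])
A=np.array([.565,.085,.087]);print(proj(c,[A,[.509,.103,.105],[.471,.168,.077]]))
E
```

```text
1.85 [0.52180754 0.10419081 0.35034956] [ 3.14139763e+00 -1.11315647e-04  2.76440433e+00] [ 0.19607059 -0.23733267 -0.49034875] 0.0035873679124679694
[[272.3870446  213.60364148]
 [268.3079437  163.46239971]
 [313.89231716 100.91453428]]
```

View pics/c1.png

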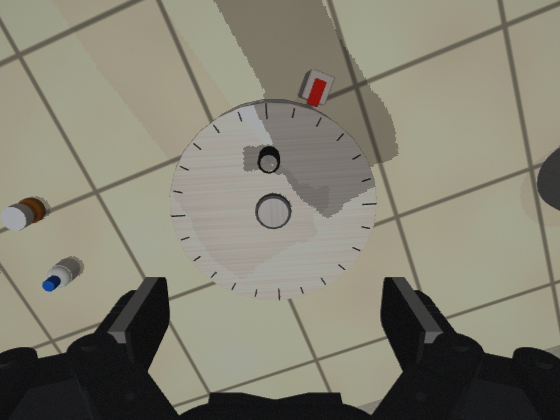

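```bash
python3 - <<'E'
from h import *
c=cam("wrist")
im=cv2.resize(c["im"][65:245,190:390],None,fx=4,fy=4,interpolation=2)[:600];cv2.imwrite("pics/c2.png",im[:600])
from scipy.optimize import least_squares
g=cv2.GaussianBlur(cv2.cvtColor(c["im"],6),(0,0),1).astype(float)
# rim detection on radial search about prediction of axis at disc top
pts=[]
for ax in [np.array([.565,.085])]:
  for t in np.radians(np.arange(0,360,3)):
    rr=np.arange(.108,.126,.0003);P=np.c_[ax[0]+rr*np.cos(t),ax[1]+rr*np.sin(t),0*rr+.077];p=proj(c,P).astype(np.float32)
    v=cv2.remap(g.astype(np.float32),p[:,:1],p[:,1:],1).ravel();d=abs(np.gradient(v));k=d.argmax()
    if d[k]>1.: pts.append(P[k,:2])
pts=np.array(pts);print(len(pts))
f=lambda x:np.hypot(*(pts-x[:2]).T)-x[2]
s=least_squares(f,[.565,.085,.116],loss="soft_l1",f_scale=.001);print(s.x,np.median(abs(f(s.x))))
E
```

```text
71
[0.56298055 0.08746404 0.11431535] 0.0018845853167959448
```

View pics/c2.png

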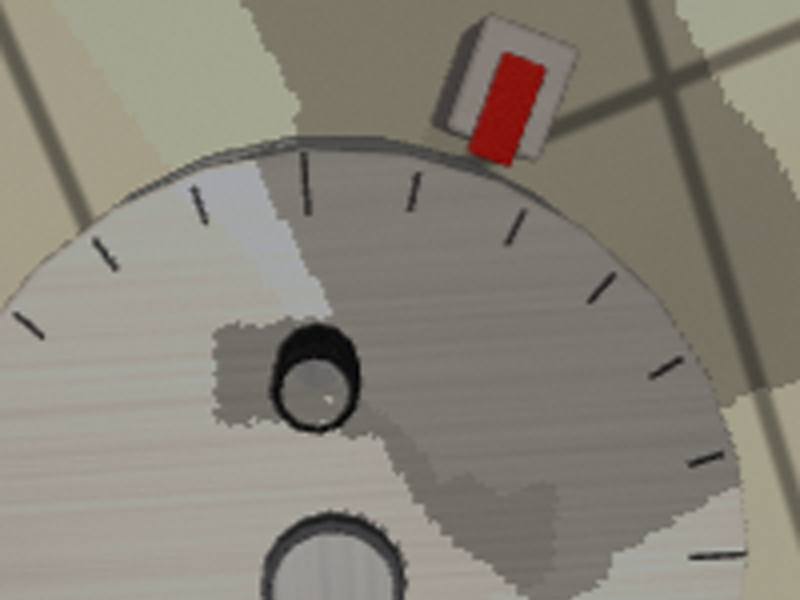

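```bash
python3 - <<'E'
from h import *
c=cam("wrist")
im=cv2.resize(c["im"][180:310,165:385],None,fx=3.6,fy=3.6,interpolation=2);cv2.imwrite("pics/c3.png",im)
E
```

```text
(no output)
```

View pics/c3.png

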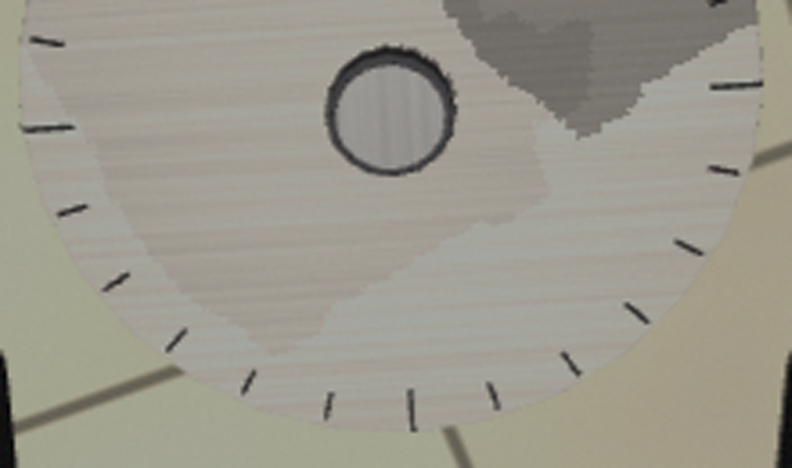

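```bash
python3 - <<'E'
from h import *
c=cam("wrist")
A=onz(c,273.6,209.9,.077);H=onz(c,273.4,212.8,.087);print(A,H)
for p in [(171.1,216.1),(376.7,203.6),(279.7,299.4),(266.25,103.25)]:
    w=onz(c,*p,.077);d=w-A;print(w,np.hypot(*d[:2]),np.degrees(np.arctan2(d[1],d[0])))
# knob top center crop2 (315,391)?; pointer tip corners (469,152),(512,166)
for n,p,z in [("knobtop",(190+316/4,65+394/4),.127),("tip",(190+490/4,65+160/4),.077),("ptr tail",(190+522/4,65+59/4),.077)]:
    w=onz(c,*p,z);d=w-A;print(n,w,np.hypot(*d[:2]),np.degrees(np.arctan2(d[1],d[0])))
E
```

```text
[0.56466741 0.08608164 0.077     ] [0.56470358 0.08585029 0.087     ]
[ 0.52895473 -0.02372032  0.077     ] 0.1154636917313105 -108.01692492971463
[0.60015344 0.19542695 0.077     ] 0.11495936481177899 72.02010368284036
[0.67335129 0.05083243 0.077     ] 0.11425713023792246 -17.969321921816935
[0.45538071 0.12143927 0.077     ] 0.11486402281879936 162.0719998670238
knobtop [0.50574408 0.10495915 0.127     ] 0.061873413577528714 162.2358846448058
tip [0.47445383 0.16485509 0.077     ] 0.11976538312838085 138.87291404933399
ptr tail [0.45444269 0.18061408 0.077     ] 0.14520974830953542 139.38249284211483
```

Emit:
{"op": "carry_out", "data": {"rows": [[0,0.0153,-0.0052,0.04,-0.03],[0,0.0153,-0.0052,0.08,-0.06],[0,0.0153,-0.0052,0.12,-0.06],[0,0.0153,-0.0052,0.15,-0.06],[0,0.0153,-0.0052,0.18,-0.06],[0,0.0153,-0.0052,0.2,-0.06],[0,0.0153,-0.0052,0.21,-0.06],[0,0.0153,-0.0052,0.22,-0.06],[0,0.0153,-0.0052,0.226,-0.06],[0,0.0153,-0.0052,0.232,-0.06],[0,0.0153,-0.0052,0.232,-0.06],[0,0.0153,-0.0052,0.232,-0.06]]}}

```text
t: 3.25
tcp_pos: [0.5063, 0.1041, 0.1187]
tcp_rot: [3.141, 0.0, 2.823]
ft_force: [0.8, -0.1, -0.1]
finger_gap: 1.004
```

```bash
python3 - <<'E'
from h import *
s=r.state();print(s["t"],s["q"],s["tcp_pos"],s["tcp_rot"],s["ft_force"])
c=cam("wrist");cv2.imwrite("pics/d1.png",c["im"])
E
```

```text
3.25 [-0.50938033  0.42376938  0.29975176  2.00278903 -0.18109042  0.73953349
  1.15162347] [0.50627803 0.10405068 0.11869179] [3.14134526e+00 4.79729796e-04 2.82280491e+00] [ 0.81930152 -0.07070837 -0.080939  ]
```

View pics/d1.png

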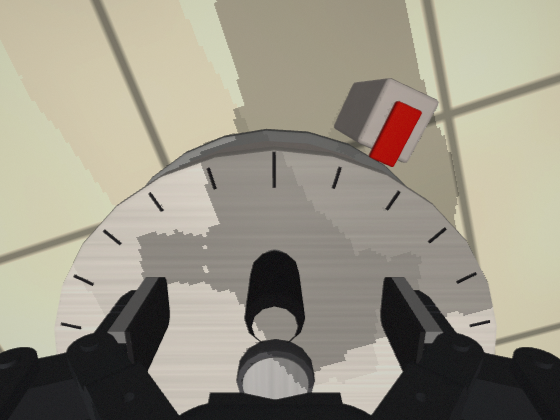

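Emit:
{"op": "carry_out", "data": {"rows": [[80,0,0,0,0],[140,0,0,0,0],[160,0,0,0,0],[175,0,0,0,0],[185,0,0,0,0],[192,0,0,0,0],[200,0,0,0,0],[205,0,0,0,0],[205,0,0,0,0],[205,0,0,0,0]]}}

```text
t: 4.3
tcp_pos: [0.5062, 0.104, 0.1185]
tcp_rot: [3.141, 0.0, 2.823]
ft_force: [-1.0, -0.7, 5.6]
finger_gap: 0.236
```

```bash
cat > st.py <<'E'
from h import *
A=np.array([.56468,.08600])
s=r.state();p=s["tcp_pos"];d=p[:2]-A;th=np.arctan2(d[1],d[0]);F=s["ft_force"]
e=np.array([np.cos(th),np.sin(th)]);n=np.array([-e[1],e[0]])
print("t",round(s["t"],2),"p",p.round(4),"yaw",s["tcp_rot"][2].round(4),"gap",round(s["finger_gap"],3),"r",np.hypot(*d).round(5),"th",np.degrees(th).round(2)%360,"F",F.round(2),"Frad",(F[:2]@e).round(2),"Ftan",(F[:2]@n).round(2),"T",s["ft_torque"].round(2))
E
python3 st.py; python3 -c "
from h import *
print(r.state()['ft_force'],r.state()['effort'])"
```

```text
t 4.3 p [0.5062 0.104  0.1185] yaw 2.8228 gap 0.236 r 0.06121 th 162.86 F [-1.01 -0.68  5.56] Frad 0.76 Ftan 0.94 T [-0.06  0.14  0.01]
[-1.00779704 -0.67580043  5.55778964] [-2.74909420e-03 -7.04403949e+01  5.92213601e+00 -3.10317779e+01
 -5.98618324e-03 -2.50276839e-01  6.24356562e-04]
```

```bash
cat > arc.py <<'E'
import sys,numpy as np,json
# arc.py phi_from phi_to step claw : rows in tool axes (yaw 2.8228), circle 62mm
a,b,st=map(float,sys.argv[1:4]);yaw=2.8228
X=np.array([np.cos(yaw),np.sin(yaw)]);Y=np.array([np.sin(yaw),-np.cos(yaw)])
P=lambda p:.062*np.array([np.cos(np.radians(p)),np.sin(np.radians(p))])
n=int(round(abs(b-a)/st));print(json.dumps([[205,round(float((P(q)-P(a))@X),4),round(float((P(q)-P(a))@Y),4),0,0] for q in np.linspace(a,b,n+1)[1:]]))
E
python3 arc.py 162.8 186.8 2
```

```text
[[205, -0.0001, -0.0022, 0, 0], [205, -0.0002, -0.0043, 0, 0], [205, -0.0005, -0.0065, 0, 0], [205, -0.0008, -0.0086, 0, 0], [205, -0.0011, -0.0107, 0, 0], [205, -0.0016, -0.0129, 0, 0], [205, -0.0021, -0.015, 0, 0], [205, -0.0027, -0.017, 0, 0], [205, -0.0034, -0.0191, 0, 0], [205, -0.0041, -0.0211, 0, 0], [205, -0.0049, -0.0231, 0, 0], [205, -0.0058, -0.0251, 0, 0]]
```

Emit:
{"op": "carry_out", "data": {"rows": [[205,-0.0001,-0.0022,0,0],[205,-0.0002,-0.0043,0,0],[205,-0.0005,-0.0065,0,0],[205,-0.0008,-0.0086,0,0],[205,-0.0011,-0.0107,0,0],[205,-0.0016,-0.0129,0,0],[205,-0.0021,-0.015,0,0],[205,-0.0027,-0.017,0,0],[205,-0.0034,-0.0191,0,0],[205,-0.0041,-0.0211,0,0],[205,-0.0049,-0.0231,0,0],[205,-0.0058,-0.0251,0,0]]}}

```text
t: 5.5
tcp_pos: [0.5037, 0.0783, 0.1185]
tcp_rot: [3.141, 0.0, 2.823]
ft_force: [-2.7, 0.7, 6.2]
finger_gap: 0.238
```

```bash
python3 st.py;python3 arc.py 186.8 198.8 2;python3 arc.py 198.8 204.8 2;python3 arc.py 204.8 210.8 2;python3 arc.py 210.8 216.8 2; python3 arc.py 216.8 222.8 2
```

```text
t 5.5 p [0.5037 0.0783 0.1185] yaw 2.8229 gap 0.238 r 0.06148 th 187.16 F [-2.69  0.72  6.22] Frad 2.58 Ftan -1.05 T [ 0.3   0.36 -0.01]
[[205, -0.001, -0.0019, 0, 0], [205, -0.002, -0.0039, 0, 0], [205, -0.0031, -0.0057, 0, 0], [205, -0.0042, -0.0076, 0, 0], [205, -0.0054, -0.0094, 0, 0], [205, -0.0067, -0.0111, 0, 0]]
[[205, -0.0013, -0.0017, 0, 0], [205, -0.0027, -0.0034, 0, 0], [205, -0.0042, -0.005, 0, 0]]
[[205, -0.0015, -0.0016, 0, 0], [205, -0.0031, -0.0031, 0, 0], [205, -0.0047, -0.0045, 0, 0]]
[[205, -0.0017, -0.0014, 0, 0], [205, -0.0034, -0.0027, 0, 0], [205, -0.0051, -0.004, 0, 0]]
[[205, -0.0018, -0.0012, 0, 0], [205, -0.0036, -0.0024, 0, 0], [205, -0.0055, -0.0034, 0, 0]]
```

Emit:
{"op": "carry_out", "data": {"rows": [[205,-0.001,-0.0019,0,0],[205,-0.002,-0.0039,0,0],[205,-0.0031,-0.0057,0,0],[205,-0.0042,-0.0076,0,0],[205,-0.0054,-0.0094,0,0],[205,-0.0067,-0.0111,0,0]]}}

```text
t: 6.1
tcp_pos: [0.5065, 0.0656, 0.1184]
tcp_rot: [-3.142, -0.0, 2.823]
ft_force: [-2.6, -0.2, 6.8]
finger_gap: 0.24
```

Emit:
{"op": "carry_out", "data": {"rows": [[205,-0.0013,-0.0017,0,0],[205,-0.0027,-0.0034,0,0],[205,-0.0042,-0.005,0,0]]}}

```text
t: 6.4
tcp_pos: [0.5089, 0.0595, 0.1184]
tcp_rot: [-3.142, -0.0, 2.823]
ft_force: [-2.1, -0.4, 7.1]
finger_gap: 0.235
```

Emit:
{"op": "carry_out", "data": {"rows": [[205,-0.0015,-0.0016,0,0],[205,-0.0031,-0.0031,0,0],[205,-0.0047,-0.0045,0,0]]}}

```text
t: 6.7
tcp_pos: [0.512, 0.0537, 0.1185]
tcp_rot: [-3.142, -0.0, 2.823]
ft_force: [-3.1, -0.1, 8.4]
finger_gap: 0.242
```

Emit:
{"op": "carry_out", "data": {"rows": [[205,-0.0017,-0.0014,0,0],[205,-0.0034,-0.0027,0,0],[205,-0.0051,-0.004,0,0]]}}

```text
t: 7.0
tcp_pos: [0.5155, 0.0483, 0.1185]
tcp_rot: [-3.141, -0.0, 2.823]
ft_force: [-2.3, 0.2, 7.4]
finger_gap: 0.238
```

Emit:
{"op": "carry_out", "data": {"rows": [[205,-0.0018,-0.0012,0,0],[205,-0.0036,-0.0024,0,0],[205,-0.0055,-0.0034,0,0]]}}

```text
t: 7.3
tcp_pos: [0.5197, 0.0433, 0.1184]
tcp_rot: [-3.141, -0.0, 2.823]
ft_force: [-2.2, -0.4, 8.0]
finger_gap: 0.237
```

```bash
python3 st.py; cat > f.py <<'E'
# f.py x y fx fy ... : angle about C, radial & tangential force
import sys,numpy as np
C=np.array([.56544,.08576]);v=np.array(list(map(float,sys.argv[1:]))).reshape(-1,4)
for x,y,a,b in v:
    d=np.array([x,y])-C;e=d/np.hypot(*d);print("phi %.2f r %.2f Frad %.2f Ftan %.2f"%(np.degrees(np.arctan2(d[1],d[0]))%360,1e3*np.hypot(*d),a*e[0]+b*e[1],-a*e[1]+b*e[0]))
E
for i in 222.8 228.8 234.8 240.8 246.8 252.8; do python3 arc.py $i $(python3 -c "print($i+6)") 2;done
```

```text
t 7.3 p [0.5197 0.0433 0.1184] yaw 2.8226 gap 0.237 r 0.06203 th 223.54 F [-2.19 -0.39  8.02] Frad 1.85 Ftan -1.23 T [-0.08  0.61 -0.01]
[[205, -0.0019, -0.001, 0, 0], [205, -0.0039, -0.002, 0, 0], [205, -0.0058, -0.0028, 0, 0]]
[[205, -0.002, -0.0008, 0, 0], [205, -0.004, -0.0015, 0, 0], [205, -0.0061, -0.0022, 0, 0]]
[[205, -0.0021, -0.0006, 0, 0], [205, -0.0042, -0.0011, 0, 0], [205, -0.0063, -0.0016, 0, 0]]
[[205, -0.0021, -0.0004, 0, 0], [205, -0.0043, -0.0007, 0, 0], [205, -0.0064, -0.0009, 0, 0]]
[[205, -0.0022, -0.0001, 0, 0], [205, -0.0043, -0.0002, 0, 0], [205, -0.0065, -0.0002, 0, 0]]
[[205, -0.0022, 0.0001, 0, 0], [205, -0.0043, 0.0002, 0, 0], [205, -0.0065, 0.0005, 0, 0]]
```

Emit:
{"op": "carry_out", "data": {"rows": [[205,-0.0019,-0.001,0,0],[205,-0.0039,-0.002,0,0],[205,-0.0058,-0.0028,0,0]]}}

```text
t: 7.6
tcp_pos: [0.5243, 0.0387, 0.1185]
tcp_rot: [-3.141, -0.0, 2.822]
ft_force: [-2.1, -0.6, 7.9]
finger_gap: 0.24
```

Emit:
{"op": "carry_out", "data": {"rows": [[205,-0.002,-0.0008,0,0],[205,-0.004,-0.0015,0,0],[205,-0.0061,-0.0022,0,0]]}}

```text
t: 7.9
tcp_pos: [0.5295, 0.0347, 0.1185]
tcp_rot: [-3.141, -0.0, 2.823]
ft_force: [-2.3, -1.8, 8.1]
finger_gap: 0.241
```

Emit:
{"op": "carry_out", "data": {"rows": [[205,-0.0021,-0.0006,0,0],[205,-0.0042,-0.0011,0,0],[205,-0.0063,-0.0016,0,0]]}}

```text
t: 8.2
tcp_pos: [0.535, 0.0311, 0.1185]
tcp_rot: [-3.141, -0.0, 2.822]
ft_force: [-2.6, 0.2, 7.4]
finger_gap: 0.237
```

Emit:
{"op": "carry_out", "data": {"rows": [[205,-0.0021,-0.0004,0,0],[205,-0.0043,-0.0007,0,0],[205,-0.0064,-0.0009,0,0]]}}

```text
t: 8.5
tcp_pos: [0.5408, 0.0283, 0.1185]
tcp_rot: [-3.141, 0.0, 2.822]
ft_force: [-2.3, -1.2, 6.3]
finger_gap: 0.235
```

Emit:
{"op": "carry_out", "data": {"rows": [[205,-0.0022,-0.0001,0,0],[205,-0.0043,-0.0002,0,0],[205,-0.0065,-0.0002,0,0]]}}

```text
t: 8.8
tcp_pos: [0.5469, 0.026, 0.1185]
tcp_rot: [-3.141, 0.0, 2.822]
ft_force: [-1.7, -0.8, 7.1]
finger_gap: 0.237
```

Emit:
{"op": "carry_out", "data": {"rows": [[205,-0.0022,0.0001,0,0],[205,-0.0043,0.0002,0,0],[205,-0.0065,0.0005,0,0]]}}

```text
t: 9.1
tcp_pos: [0.5533, 0.0244, 0.1185]
tcp_rot: [-3.141, 0.0, 2.822]
ft_force: [-2.4, -1.3, 7.3]
finger_gap: 0.241
```

```bash
python3 st.py;python3 -c "
from bench import r;print(r.state()['q'])"
for i in 258.8 264.8 270.8 276.8 282.8 288.8 294.8; do python3 arc.py $i $(python3 -c "print($i+6)") 2;done
```

```text
t 9.1 p [0.5533 0.0244 0.1185] yaw 2.8224 gap 0.241 r 0.06261 th 259.51 F [-2.37 -1.27  7.3 ] Frad 1.68 Ftan -2.1 T [-0.41  0.4  -0.02]
[-0.34793199  0.48171941  0.31141424  1.91248753 -0.2031945   0.77775748
  1.32728986]
[[205, -0.0021, 0.0003, 0, 0], [205, -0.0043, 0.0007, 0, 0], [205, -0.0064, 0.0011, 0, 0]]
[[205, -0.0021, 0.0005, 0, 0], [205, -0.0042, 0.0011, 0, 0], [205, -0.0062, 0.0018, 0, 0]]
[[205, -0.002, 0.0007, 0, 0], [205, -0.004, 0.0016, 0, 0], [205, -0.006, 0.0024, 0, 0]]
[[205, -0.0019, 0.001, 0, 0], [205, -0.0039, 0.002, 0, 0], [205, -0.0057, 0.0031, 0, 0]]
[[205, -0.0018, 0.0011, 0, 0], [205, -0.0036, 0.0024, 0, 0], [205, -0.0054, 0.0036, 0, 0]]
[[205, -0.0017, 0.0013, 0, 0], [205, -0.0034, 0.0027, 0, 0], [205, -0.005, 0.0042, 0, 0]]
[[205, -0.0016, 0.0015, 0, 0], [205, -0.0031, 0.0031, 0, 0], [205, -0.0045, 0.0047, 0, 0]]
```

Emit:
{"op": "carry_out", "data": {"rows": [[205,-0.0021,0.0003,0,0],[205,-0.0043,0.0007,0,0],[205,-0.0064,0.0011,0,0]]}}

```text
t: 9.4
tcp_pos: [0.5597, 0.0235, 0.1185]
tcp_rot: [-3.141, 0.0, 2.822]
ft_force: [-0.7, -1.3, 6.6]
finger_gap: 0.24
```

Emit:
{"op": "carry_out", "data": {"rows": [[205,-0.0021,0.0005,0,0],[205,-0.0042,0.0011,0,0],[205,-0.0062,0.0018,0,0]]}}

```text
t: 9.7
tcp_pos: [0.566, 0.0232, 0.1185]
tcp_rot: [-3.141, -0.0, 2.822]
ft_force: [-4.1, -1.4, 9.1]
finger_gap: 0.236
```

Emit:
{"op": "carry_out", "data": {"rows": [[205,-0.002,0.0007,0,0],[205,-0.004,0.0016,0,0],[205,-0.006,0.0024,0,0]]}}

```text
t: 10.0
tcp_pos: [0.5722, 0.0236, 0.1184]
tcp_rot: [-3.141, -0.001, 2.822]
ft_force: [-5.3, -1.4, 10.4]
finger_gap: 0.235
```

Emit:
{"op": "carry_out", "data": {"rows": [[205,-0.0019,0.001,0,0],[205,-0.0039,0.002,0,0],[205,-0.0057,0.0031,0,0]]}}

```text
t: 10.3
tcp_pos: [0.5787, 0.0247, 0.1185]
tcp_rot: [-3.141, -0.0, 2.822]
ft_force: [-3.1, -1.8, 8.7]
finger_gap: 0.24
```

Emit:
{"op": "carry_out", "data": {"rows": [[205,-0.0018,0.0011,0,0],[205,-0.0036,0.0024,0,0],[205,-0.0054,0.0036,0,0]]}}

```text
t: 10.6
tcp_pos: [0.5853, 0.0265, 0.1185]
tcp_rot: [-3.141, 0.0, 2.822]
ft_force: [-1.5, -1.2, 5.8]
finger_gap: 0.232
```

```bash
python3 st.py
for i in  288.8 294.8 300.8 306.8 312.8; do python3 arc.py $i $(python3 -c "print($i+6)") 2;done
```

```text
t 10.6 p [0.5853 0.0265 0.1185] yaw 2.8224 gap 0.232 r 0.06295 th 289.1 F [-1.48 -1.25  5.81] Frad 0.7 Ftan -1.81 T [-0.24  0.2  -0.01]
[[205, -0.0017, 0.0013, 0, 0], [205, -0.0034, 0.0027, 0, 0], [205, -0.005, 0.0042, 0, 0]]
[[205, -0.0016, 0.0015, 0, 0], [205, -0.0031, 0.0031, 0, 0], [205, -0.0045, 0.0047, 0, 0]]
[[205, -0.0014, 0.0017, 0, 0], [205, -0.0027, 0.0034, 0, 0], [205, -0.004, 0.0051, 0, 0]]
[[205, -0.0012, 0.0018, 0, 0], [205, -0.0024, 0.0036, 0, 0], [205, -0.0034, 0.0055, 0, 0]]
[[205, -0.001, 0.0019, 0, 0], [205, -0.002, 0.0039, 0, 0], [205, -0.0028, 0.0058, 0, 0]]
```

```bash

for i in `seq 0 13`; do python3 arc.py $(python3 -c "print(288.8-2*$i)") $(python3 -c "print(286.8-2*$i)") 1;done
```

```text
[[205, 0.0009, -0.0006, 0, 0], [205, 0.0017, -0.0013, 0, 0]]
[[205, 0.0009, -0.0006, 0, 0], [205, 0.0018, -0.0012, 0, 0]]
[[205, 0.0009, -0.0006, 0, 0], [205, 0.0018, -0.0011, 0, 0]]
[[205, 0.0009, -0.0006, 0, 0], [205, 0.0019, -0.0011, 0, 0]]
[[205, 0.001, -0.0005, 0, 0], [205, 0.0019, -0.001, 0, 0]]
[[205, 0.001, -0.0005, 0, 0], [205, 0.0019, -0.001, 0, 0]]
[[205, 0.001, -0.0004, 0, 0], [205, 0.002, -0.0009, 0, 0]]
[[205, 0.001, -0.0004, 0, 0], [205, 0.002, -0.0008, 0, 0]]
[[205, 0.001, -0.0004, 0, 0], [205, 0.002, -0.0007, 0, 0]]
[[205, 0.001, -0.0003, 0, 0], [205, 0.0021, -0.0007, 0, 0]]
[[205, 0.001, -0.0003, 0, 0], [205, 0.0021, -0.0006, 0, 0]]
[[205, 0.001, -0.0003, 0, 0], [205, 0.0021, -0.0005, 0, 0]]
[[205, 0.0011, -0.0002, 0, 0], [205, 0.0021, -0.0005, 0, 0]]
[[205, 0.0011, -0.0002, 0, 0], [205, 0.0021, -0.0004, 0, 0]]
```

Emit:
{"op": "carry_out", "data": {"rows": [[205,0.0009,-0.0006,0,0],[205,0.0017,-0.0013,0,0]]}}

```text
t: 10.8
tcp_pos: [0.5836, 0.0261, 0.1185]
tcp_rot: [3.141, 0.001, 2.823]
ft_force: [3.4, -0.4, 4.4]
finger_gap: 0.235
```

Emit:
{"op": "carry_out", "data": {"rows": [[205,0.0009,-0.0006,0,0],[205,0.0018,-0.0012,0,0]]}}

```text
t: 11.0
tcp_pos: [0.5814, 0.0256, 0.1185]
tcp_rot: [3.141, 0.001, 2.823]
ft_force: [3.8, 0.2, 3.7]
finger_gap: 0.233
```

Emit:
{"op": "carry_out", "data": {"rows": [[205,0.0009,-0.0006,0,0],[205,0.0018,-0.0011,0,0]]}}

```text
t: 11.2
tcp_pos: [0.5793, 0.0251, 0.1185]
tcp_rot: [3.141, 0.001, 2.823]
ft_force: [5.6, -1.0, 3.9]
finger_gap: 0.237
```

Emit:
{"op": "carry_out", "data": {"rows": [[205,0.0009,-0.0006,0,0],[205,0.0019,-0.0011,0,0]]}}

```text
t: 11.4
tcp_pos: [0.5772, 0.0247, 0.1185]
tcp_rot: [3.141, 0.001, 2.823]
ft_force: [6.4, -1.3, 3.9]
finger_gap: 0.242
```

Emit:
{"op": "carry_out", "data": {"rows": [[205,0.001,-0.0005,0,0],[205,0.0019,-0.001,0,0]]}}

```text
t: 11.6
tcp_pos: [0.5751, 0.0243, 0.1185]
tcp_rot: [3.141, 0.001, 2.823]
ft_force: [6.1, -1.1, 3.4]
finger_gap: 0.239
```

Emit:
{"op": "carry_out", "data": {"rows": [[205,0.001,-0.0005,0,0],[205,0.0019,-0.001,0,0]]}}

```text
t: 11.8
tcp_pos: [0.5729, 0.0239, 0.1185]
tcp_rot: [3.142, 0.001, 2.823]
ft_force: [4.8, -0.8, 5.2]
finger_gap: 0.238
```

Emit:
{"op": "carry_out", "data": {"rows": [[205,0.001,-0.0004,0,0],[205,0.002,-0.0009,0,0]]}}

```text
t: 12.0
tcp_pos: [0.5706, 0.0237, 0.1185]
tcp_rot: [-3.142, 0.001, 2.823]
ft_force: [4.2, -2.6, 5.3]
finger_gap: 0.239
```

Emit:
{"op": "carry_out", "data": {"rows": [[205,0.001,-0.0004,0,0],[205,0.002,-0.0008,0,0]]}}

```text
t: 12.2
tcp_pos: [0.5684, 0.0235, 0.1185]
tcp_rot: [-3.141, 0.0, 2.823]
ft_force: [3.2, -2.9, 6.6]
finger_gap: 0.236
```

Emit:
{"op": "carry_out", "data": {"rows": [[205,0.001,-0.0004,0,0],[205,0.002,-0.0007,0,0]]}}

```text
t: 12.4
tcp_pos: [0.5661, 0.0234, 0.1185]
tcp_rot: [-3.141, 0.0, 2.823]
ft_force: [2.6, -2.0, 6.7]
finger_gap: 0.235
```

Emit:
{"op": "carry_out", "data": {"rows": [[205,0.001,-0.0003,0,0],[205,0.0021,-0.0007,0,0]]}}

```text
t: 12.6
tcp_pos: [0.5638, 0.0234, 0.1185]
tcp_rot: [-3.141, 0.0, 2.822]
ft_force: [2.4, -2.4, 8.1]
finger_gap: 0.238
```

Emit:
{"op": "carry_out", "data": {"rows": [[205,0.001,-0.0003,0,0],[205,0.0021,-0.0006,0,0]]}}

```text
t: 12.8
tcp_pos: [0.5616, 0.0235, 0.1184]
tcp_rot: [-3.141, -0.0, 2.823]
ft_force: [1.2, -2.1, 8.0]
finger_gap: 0.238
```

Emit:
{"op": "carry_out", "data": {"rows": [[205,0.001,-0.0003,0,0],[205,0.0021,-0.0005,0,0]]}}

```text
t: 13.0
tcp_pos: [0.5594, 0.0237, 0.1185]
tcp_rot: [-3.141, -0.0, 2.823]
ft_force: [0.6, -3.0, 8.4]
finger_gap: 0.239
```

Emit:
{"op": "carry_out", "data": {"rows": [[205,0.0011,-0.0002,0,0],[205,0.0021,-0.0005,0,0]]}}

```text
t: 13.2
tcp_pos: [0.5572, 0.0238, 0.1185]
tcp_rot: [-3.141, -0.0, 2.823]
ft_force: [1.7, -2.3, 7.8]
finger_gap: 0.234
```

Emit:
{"op": "carry_out", "data": {"rows": [[205,0.0011,-0.0002,0,0],[205,0.0021,-0.0004,0,0]]}}

```text
t: 13.4
tcp_pos: [0.5551, 0.0241, 0.1184]
tcp_rot: [-3.141, -0.0, 2.822]
ft_force: [0.7, -2.4, 7.7]
finger_gap: 0.24
```

```bash

for i in `seq 0 12`; do python3 arc.py $(python3 -c "print(260.8+2*$i)") $(python3 -c "print(262.8+2*$i)") 1;done
```

```text
[[205, -0.0011, 0.0002, 0, 0], [205, -0.0021, 0.0004, 0, 0]]
[[205, -0.0011, 0.0002, 0, 0], [205, -0.0021, 0.0005, 0, 0]]
[[205, -0.0011, 0.0003, 0, 0], [205, -0.0021, 0.0005, 0, 0]]
[[205, -0.001, 0.0003, 0, 0], [205, -0.0021, 0.0006, 0, 0]]
[[205, -0.001, 0.0003, 0, 0], [205, -0.0021, 0.0007, 0, 0]]
[[205, -0.001, 0.0004, 0, 0], [205, -0.002, 0.0007, 0, 0]]
[[205, -0.001, 0.0004, 0, 0], [205, -0.002, 0.0008, 0, 0]]
[[205, -0.001, 0.0004, 0, 0], [205, -0.002, 0.0009, 0, 0]]
[[205, -0.001, 0.0005, 0, 0], [205, -0.0019, 0.001, 0, 0]]
[[205, -0.001, 0.0005, 0, 0], [205, -0.0019, 0.001, 0, 0]]
[[205, -0.0009, 0.0005, 0, 0], [205, -0.0019, 0.0011, 0, 0]]
[[205, -0.0009, 0.0006, 0, 0], [205, -0.0018, 0.0011, 0, 0]]
[[205, -0.0009, 0.0006, 0, 0], [205, -0.0018, 0.0012, 0, 0]]
```

Emit:
{"op": "carry_out", "data": {"rows": [[205,-0.0011,0.0002,0,0],[205,-0.0021,0.0004,0,0]]}}

```text
t: 13.6
tcp_pos: [0.557, 0.0239, 0.1184]
tcp_rot: [-3.141, -0.001, 2.823]
ft_force: [-0.8, -1.3, 10.8]
finger_gap: 0.239
```

Emit:
{"op": "carry_out", "data": {"rows": [[205,-0.0011,0.0002,0,0],[205,-0.0021,0.0005,0,0]]}}

```text
t: 13.8
tcp_pos: [0.5592, 0.0237, 0.1184]
tcp_rot: [-3.141, -0.001, 2.823]
ft_force: [-1.5, -1.8, 10.9]
finger_gap: 0.237
```

Emit:
{"op": "carry_out", "data": {"rows": [[205,-0.0011,0.0003,0,0],[205,-0.0021,0.0005,0,0]]}}

```text
t: 14.0
tcp_pos: [0.5614, 0.0235, 0.1184]
tcp_rot: [-3.141, -0.001, 2.823]
ft_force: [-0.7, -3.1, 10.7]
finger_gap: 0.235
```

Emit:
{"op": "carry_out", "data": {"rows": [[205,-0.001,0.0003,0,0],[205,-0.0021,0.0006,0,0]]}}

```text
t: 14.2
tcp_pos: [0.5635, 0.0234, 0.1184]
tcp_rot: [-3.141, -0.001, 2.822]
ft_force: [-2.0, -2.0, 10.7]
finger_gap: 0.239
```

Emit:
{"op": "carry_out", "data": {"rows": [[205,-0.001,0.0003,0,0],[205,-0.0021,0.0007,0,0]]}}

```text
t: 14.4
tcp_pos: [0.5656, 0.0234, 0.1184]
tcp_rot: [-3.141, -0.001, 2.823]
ft_force: [-3.3, -2.3, 12.2]
finger_gap: 0.237
```

Emit:
{"op": "carry_out", "data": {"rows": [[205,-0.001,0.0004,0,0],[205,-0.002,0.0007,0,0]]}}

```text
t: 14.6
tcp_pos: [0.5676, 0.0234, 0.1184]
tcp_rot: [-3.141, -0.001, 2.823]
ft_force: [-6.4, -1.9, 12.9]
finger_gap: 0.238
```

Emit:
{"op": "carry_out", "data": {"rows": [[205,-0.001,0.0004,0,0],[205,-0.002,0.0008,0,0]]}}

```text
t: 14.8
tcp_pos: [0.5696, 0.0235, 0.1184]
tcp_rot: [-3.141, -0.002, 2.822]
ft_force: [-4.5, -2.1, 13.8]
finger_gap: 0.237
```

Emit:
{"op": "carry_out", "data": {"rows": [[205,-0.001,0.0004,0,0],[205,-0.002,0.0009,0,0]]}}

```text
t: 15.0
tcp_pos: [0.5717, 0.0237, 0.1184]
tcp_rot: [-3.141, -0.002, 2.823]
ft_force: [-5.4, -3.3, 13.5]
finger_gap: 0.236
```

Emit:
{"op": "carry_out", "data": {"rows": [[205,-0.001,0.0005,0,0],[205,-0.0019,0.001,0,0]]}}

```text
t: 15.2
tcp_pos: [0.5739, 0.024, 0.1184]
tcp_rot: [-3.141, -0.002, 2.822]
ft_force: [-5.6, -3.7, 13.2]
finger_gap: 0.24
```

Emit:
{"op": "carry_out", "data": {"rows": [[205,-0.001,0.0005,0,0],[205,-0.0019,0.001,0,0]]}}

```text
t: 15.4
tcp_pos: [0.5761, 0.0244, 0.1184]
tcp_rot: [-3.141, -0.002, 2.822]
ft_force: [-5.0, -3.5, 13.3]
finger_gap: 0.237
```

Emit:
{"op": "carry_out", "data": {"rows": [[205,-0.0009,0.0005,0,0],[205,-0.0019,0.0011,0,0]]}}

```text
t: 15.6
tcp_pos: [0.5783, 0.0248, 0.1184]
tcp_rot: [-3.141, -0.001, 2.822]
ft_force: [-3.7, -2.7, 12.6]
finger_gap: 0.238
```

Emit:
{"op": "carry_out", "data": {"rows": [[205,-0.0009,0.0006,0,0],[205,-0.0018,0.0011,0,0]]}}

```text
t: 15.8
tcp_pos: [0.5805, 0.0253, 0.1184]
tcp_rot: [-3.141, -0.001, 2.822]
ft_force: [-2.3, -2.4, 10.5]
finger_gap: 0.238
```

Emit:
{"op": "carry_out", "data": {"rows": [[205,-0.0009,0.0006,0,0],[205,-0.0018,0.0012,0,0]]}}

```text
t: 16.0
tcp_pos: [0.5827, 0.0259, 0.1184]
tcp_rot: [-3.141, -0.001, 2.822]
ft_force: [-1.4, -2.7, 10.0]
finger_gap: 0.241
```

```bash
cat > fit.py <<'E'
import numpy as np
from scipy.optimize import least_squares
C=np.array([.56544,.08576])
ccw0=[(.5469,.026,-1.7,-.8),(.5533,.0244,-2.4,-1.3),(.5597,.0235,-.7,-1.3),(.566,.0232,-4.1,-1.4),(.5722,.0236,-5.3,-1.4),(.5787,.0247,-3.1,-1.8),(.5853,.0265,-1.5,-1.2)]
ccw=[(.557,.0239,-.8,-1.3),(.5592,.0237,-1.5,-1.8),(.5614,.0235,-.7,-3.1),(.5635,.0234,-2,-2),(.5656,.0234,-3.3,-2.3),(.5676,.0234,-6.4,-1.9),(.5696,.0235,-4.5,-2.1),(.5717,.0237,-5.4,-3.3),(.5739,.024,-5.6,-3.7),(.5761,.0244,-5,-3.5),(.5783,.0248,-3.7,-2.7),(.5805,.0253,-2.3,-2.4),(.5827,.0259,-1.4,-2.7)]
cw=[(.5836,.0261,3.4,-.4),(.5814,.0256,3.8,.2),(.5793,.0251,5.6,-1),(.5772,.0247,6.4,-1.3),(.5751,.0243,6.1,-1.1),(.5729,.0239,4.8,-.8),(.5706,.0237,4.2,-2.6),(.5684,.0235,3.2,-2.9),(.5661,.0234,2.6,-2),(.5638,.0234,2.4,-2.4),(.5616,.0235,1.2,-2.1),(.5594,.0237,.6,-3),(.5572,.0238,1.7,-2.3),(.5551,.0241,.7,-2.4)]
for nm,L in [("ccw0",ccw0),("ccw",ccw),("cw",cw)]:
    v=np.array(L);d=v[:,:2]-C;ph=np.degrees(np.arctan2(d[:,1],d[:,0]))%360;e=d/np.hypot(*d.T)[:,None]
    ft=abs(-v[:,2]*e[:,1]+v[:,3]*e[:,0]);print(nm,np.c_[ph,ft].round(1).tolist())
    best=None
    for p0 in range(268,286,2):
        s=least_squares(lambda x:x[1]+x[2]*np.clip(1-abs(ph-x[0])/11,0,None)-ft,[p0,1.3,5],loss="soft_l1",f_scale=.6)
        if best is None or s.cost<best.cost:best=s
    print(best.x.round(2),best.cost.round(2))
E
python3 fit.py; python3 st.py
```

```text
ccw0 [[252.8, 1.4], [258.8, 2.1], [264.7, 0.6], [270.5, 4.1], [276.2, 5.4], [282.3, 3.4], [288.5, 1.8]]
[275.73   1.62   4.18] 0.57
ccw [[262.2, 0.6], [264.3, 1.3], [266.3, 0.5], [268.2, 1.9], [270.1, 3.3], [272.0, 6.5], [273.8, 4.6], [275.8, 5.7], [277.8, 6.1], [279.9, 5.5], [281.9, 4.2], [284.0, 2.8], [286.1, 2.1]]
[277.14   0.91   5.71] 1.62
cw [[286.9, 3.1], [284.9, 3.7], [282.9, 5.2], [280.9, 6.0], [278.9, 5.9], [276.9, 4.7], [274.8, 4.0], [272.7, 3.1], [270.6, 2.6], [268.5, 2.5], [266.5, 1.3], [264.4, 0.9], [262.4, 2.0], [260.5, 1.1]]
[279.94   1.49   4.77] 0.89
t 16.0 p [0.5827 0.0259 0.1184] yaw 2.8224 gap 0.241 r 0.06272 th 286.65999999999997 F [-1.42 -2.68 10.04] Frad 2.16 Ftan -2.13 T [-0.6   0.35 -0.01]
```

```bash
python3 - <<'E'
from h import *
c=cam("wrist");cv2.imwrite("pics/e1.png",c["im"])
b=cam("scene");cv2.imwrite("pics/e2.png",cv2.resize(b["im"][150:280,220:360],None,fx=4,fy=4,interpolation=2))
E
```

```text
(no output)
```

View pics/e1.png

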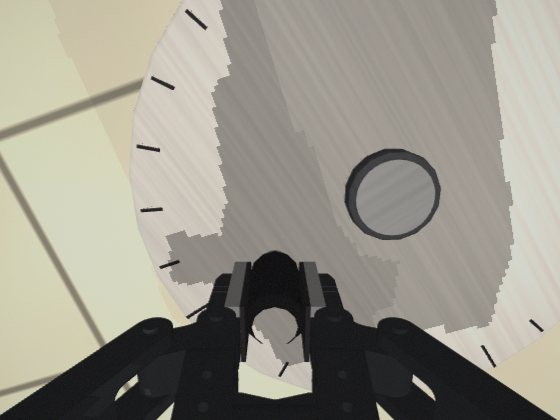

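View pics/e2.png

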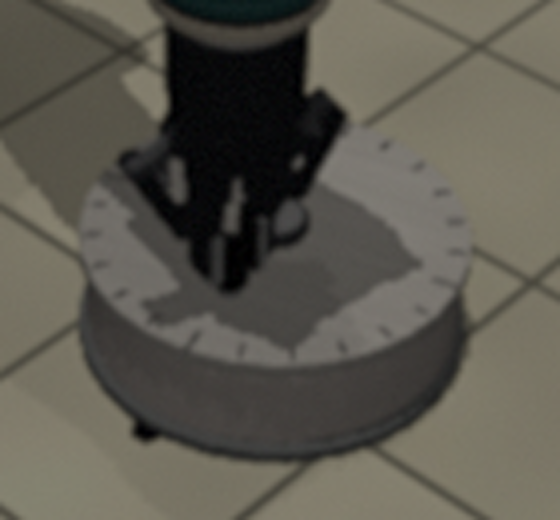

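```bash
cat > tick.py <<'E'
from h import *
A0=np.array([.56468,.08600])
def disc(c,T,A=A0):
    a=[]
    for p in T:
        w=onz(c,*p,.077)[:2]-A;a.append((np.degrees(np.arctan2(w[1],w[0]))%360,1e3*np.hypot(*w)))
    a=np.array(a);z=np.exp(1j*np.radians(a[:,0]*24));m=np.degrees(np.angle(z.mean()))/24
    print(a.round(1).tolist());print("mod15",m%15,"res",(((a[:,0]-m+7.5)%15)-7.5).round(2))
E
python3 - <<'E'
from tick import *
c=cam("wrist")
print(onz(c,397.5,195,.087))
disc(c,[(196,19),(163,83),(148,148),(151,210),(170,264),(197,310),(284,369),(488,356),(537,325)])
s=r.state();print(s["tcp_pos"])
E
```

```text
[0.56311346 0.08730446 0.087     ]
[[211.0, 107.8], [226.0, 107.5], [240.9, 107.6], [256.0, 107.6], [270.9, 106.9], [285.6, 108.1], [316.1, 106.6], [16.2, 106.6], [31.5, 107.1]]
mod15 1.0178601913510004 res [-0.02 -0.07 -0.1  -0.06 -0.16 -0.38  0.12  0.15  0.52]
[0.58285075 0.02599009 0.11846372]
```

```bash

for i in `seq 0 9`; do python3 arc.py $(python3 -c "print(286.8-2*$i)") $(python3 -c "print(284.8-2*$i)") 1;done
```

```text
[[205, 0.0009, -0.0006, 0, 0], [205, 0.0018, -0.0012, 0, 0]]
[[205, 0.0009, -0.0006, 0, 0], [205, 0.0018, -0.0011, 0, 0]]
[[205, 0.0009, -0.0006, 0, 0], [205, 0.0019, -0.0011, 0, 0]]
[[205, 0.001, -0.0005, 0, 0], [205, 0.0019, -0.001, 0, 0]]
[[205, 0.001, -0.0005, 0, 0], [205, 0.0019, -0.001, 0, 0]]
[[205, 0.001, -0.0004, 0, 0], [205, 0.002, -0.0009, 0, 0]]
[[205, 0.001, -0.0004, 0, 0], [205, 0.002, -0.0008, 0, 0]]
[[205, 0.001, -0.0004, 0, 0], [205, 0.002, -0.0007, 0, 0]]
[[205, 0.001, -0.0003, 0, 0], [205, 0.0021, -0.0007, 0, 0]]
[[205, 0.001, -0.0003, 0, 0], [205, 0.0021, -0.0006, 0, 0]]
```

Emit:
{"op": "carry_out", "data": {"rows": [[205,0.0009,-0.0006,0,0],[205,0.0018,-0.0012,0,0]]}}

```text
t: 16.35
tcp_pos: [0.5813, 0.0256, 0.1185]
tcp_rot: [3.141, 0.001, 2.823]
ft_force: [4.8, -2.1, 3.2]
finger_gap: 0.242
```

Emit:
{"op": "carry_out", "data": {"rows": [[205,0.0009,-0.0006,0,0],[205,0.0018,-0.0011,0,0]]}}

```text
t: 16.55
tcp_pos: [0.5793, 0.0251, 0.1185]
tcp_rot: [3.141, 0.001, 2.823]
ft_force: [5.5, -1.6, 4.2]
finger_gap: 0.235
```

Emit:
{"op": "carry_out", "data": {"rows": [[205,0.0009,-0.0006,0,0],[205,0.0019,-0.0011,0,0]]}}

```text
t: 16.75
tcp_pos: [0.5772, 0.0247, 0.1185]
tcp_rot: [3.141, 0.001, 2.823]
ft_force: [6.3, -2.1, 4.2]
finger_gap: 0.235
```

Emit:
{"op": "carry_out", "data": {"rows": [[205,0.001,-0.0005,0,0],[205,0.0019,-0.001,0,0]]}}

```text
t: 16.95
tcp_pos: [0.575, 0.0243, 0.1185]
tcp_rot: [3.142, 0.001, 2.823]
ft_force: [4.8, -3.0, 5.4]
finger_gap: 0.237
```

Emit:
{"op": "carry_out", "data": {"rows": [[205,0.001,-0.0005,0,0],[205,0.0019,-0.001,0,0]]}}

```text
t: 17.15
tcp_pos: [0.5729, 0.0239, 0.1185]
tcp_rot: [-3.142, 0.001, 2.823]
ft_force: [5.9, -1.8, 5.9]
finger_gap: 0.234
```

Emit:
{"op": "carry_out", "data": {"rows": [[205,0.001,-0.0004,0,0],[205,0.002,-0.0009,0,0]]}}

```text
t: 17.35
tcp_pos: [0.5706, 0.0237, 0.1185]
tcp_rot: [-3.142, 0.001, 2.823]
ft_force: [3.4, -2.2, 6.0]
finger_gap: 0.238
```

Emit:
{"op": "carry_out", "data": {"rows": [[205,0.001,-0.0004,0,0],[205,0.002,-0.0008,0,0]]}}

```text
t: 17.55
tcp_pos: [0.5684, 0.0235, 0.1185]
tcp_rot: [-3.141, 0.0, 2.823]
ft_force: [2.5, -1.6, 5.8]
finger_gap: 0.236
```

Emit:
{"op": "carry_out", "data": {"rows": [[205,0.001,-0.0004,0,0],[205,0.002,-0.0007,0,0]]}}

```text
t: 17.75
tcp_pos: [0.5662, 0.0234, 0.1185]
tcp_rot: [-3.141, 0.0, 2.823]
ft_force: [2.3, -3.1, 6.8]
finger_gap: 0.238
```

Emit:
{"op": "carry_out", "data": {"rows": [[205,0.001,-0.0003,0,0],[205,0.0021,-0.0007,0,0]]}}

```text
t: 17.95
tcp_pos: [0.5638, 0.0234, 0.1185]
tcp_rot: [-3.141, 0.0, 2.823]
ft_force: [1.4, -2.2, 7.6]
finger_gap: 0.234
```

Emit:
{"op": "carry_out", "data": {"rows": [[205,0.001,-0.0003,0,0],[205,0.0021,-0.0006,0,0]]}}

```text
t: 18.15
tcp_pos: [0.5616, 0.0235, 0.1185]
tcp_rot: [-3.141, -0.0, 2.823]
ft_force: [1.1, -2.3, 7.5]
finger_gap: 0.241
```

Emit:
{"op": "carry_out", "data": {"rows": [[205,-0.0011,0.0003,0,0],[205,-0.0021,0.0006,0,0]]}}

```text
t: 18.35
tcp_pos: [0.5635, 0.0234, 0.1184]
tcp_rot: [-3.141, -0.001, 2.823]
ft_force: [-2.1, -1.5, 9.7]
finger_gap: 0.237
```

Emit:
{"op": "carry_out", "data": {"rows": [[205,-0.001,0.0003,0,0],[205,-0.0021,0.0007,0,0]]}}

```text
t: 18.55
tcp_pos: [0.5655, 0.0234, 0.1184]
tcp_rot: [-3.141, -0.001, 2.823]
ft_force: [-2.5, -3.8, 12.8]
finger_gap: 0.239
```

Emit:
{"op": "carry_out", "data": {"rows": [[205,-0.001,0.0004,0,0],[205,-0.002,0.0007,0,0]]}}

```text
t: 18.75
tcp_pos: [0.5676, 0.0234, 0.1184]
tcp_rot: [-3.141, -0.001, 2.823]
ft_force: [-5.7, -2.0, 12.9]
finger_gap: 0.238
```

Emit:
{"op": "carry_out", "data": {"rows": [[205,-0.001,0.0004,0,0],[205,-0.002,0.0008,0,0]]}}

```text
t: 18.95
tcp_pos: [0.5696, 0.0235, 0.1184]
tcp_rot: [-3.141, -0.002, 2.823]
ft_force: [-5.3, -3.0, 13.7]
finger_gap: 0.239
```

Emit:
{"op": "carry_out", "data": {"rows": [[205,-0.001,0.0004,0,0],[205,-0.002,0.0009,0,0]]}}

```text
t: 19.15
tcp_pos: [0.5718, 0.0237, 0.1184]
tcp_rot: [-3.141, -0.002, 2.822]
ft_force: [-5.3, -2.8, 13.0]
finger_gap: 0.235
```

Emit:
{"op": "carry_out", "data": {"rows": [[205,-0.001,0.0005,0,0],[205,-0.0019,0.001,0,0]]}}

```text
t: 19.35
tcp_pos: [0.5739, 0.024, 0.1184]
tcp_rot: [-3.141, -0.002, 2.822]
ft_force: [-5.8, -2.4, 12.9]
finger_gap: 0.237
```

Emit:
{"op": "carry_out", "data": {"rows": [[205,-0.001,0.0005,0,0],[205,-0.0019,0.001,0,0]]}}

```text
t: 19.55
tcp_pos: [0.5761, 0.0244, 0.1184]
tcp_rot: [-3.141, -0.002, 2.822]
ft_force: [-4.7, -2.8, 12.3]
finger_gap: 0.237
```

Emit:
{"op": "carry_out", "data": {"rows": [[205,-0.0009,0.0005,0,0],[205,-0.0019,0.0011,0,0]]}}

```text
t: 19.75
tcp_pos: [0.5783, 0.0248, 0.1184]
tcp_rot: [-3.141, -0.001, 2.822]
ft_force: [-3.5, -2.4, 10.7]
finger_gap: 0.238
```

Emit:
{"op": "carry_out", "data": {"rows": [[205,-0.0009,0.0006,0,0],[205,-0.0018,0.0011,0,0]]}}

```text
t: 19.95
tcp_pos: [0.5805, 0.0253, 0.1184]
tcp_rot: [-3.141, -0.001, 2.822]
ft_force: [-1.8, -2.6, 12.0]
finger_gap: 0.236
```

Emit:
{"op": "carry_out", "data": {"rows": [[205,-0.0009,0.0006,0,0],[205,-0.0018,0.0012,0,0]]}}

```text
t: 20.15
tcp_pos: [0.5827, 0.0259, 0.1184]
tcp_rot: [-3.141, -0.001, 2.822]
ft_force: [-2.0, -3.8, 11.5]
finger_gap: 0.239
```

```bash
cat > fit2.py <<'E'
exec(open("fit.py").read().split("for nm,L")[0])
cw+=[(.5813,.0256,4.8,-2.1),(.5793,.0251,5.5,-1.6),(.5772,.0247,6.3,-2.1),(.575,.0243,4.8,-3),(.5729,.0239,5.9,-1.8),(.5706,.0237,3.4,-2.2),(.5684,.0235,2.5,-1.6),(.5662,.0234,2.3,-3.1),(.5638,.0234,1.4,-2.2),(.5616,.0235,1.1,-2.3)]
ccw+=[(.5635,.0234,-2.1,-1.5),(.5655,.0234,-2.5,-3.8),(.5676,.0234,-5.7,-2),(.5696,.0235,-5.3,-3),(.5718,.0237,-5.3,-2.8),(.5739,.024,-5.8,-2.4),(.5761,.0244,-4.7,-2.8),(.5783,.0248,-3.5,-2.4),(.5805,.0253,-1.8,-2.6),(.5827,.0259,-2,-3.8)]+ccw0
def prep(L):
    v=np.array(L);d=v[:,:2]-C;ph=np.degrees(np.arctan2(d[:,1],d[:,0]))%360;e=d/np.hypot(*d.T)[:,None]
    return ph,abs(-v[:,2]*e[:,1]+v[:,3]*e[:,0])
a,b=prep(ccw),prep(cw)
tri=lambda p,c,w:np.clip(1-abs(p-c)/w,0,None)
def m(x,D,s): # center c, lag; 
    return D[1]-(x[2+(s<0)]+x[4]*tri(D[0]-s*x[1],x[0],11))
for lock in (None,.8):
    best=None
    for c0 in (274,276,278,280):
        g=lambda x:np.r_[m(np.r_[x[0],lock or x[1],x[2:]],a,1),m(np.r_[x[0],lock or x[1],x[2:]],b,-1)]
        s=least_squares(g,[c0,0,1.3,1.3,5],loss="soft_l1",f_scale=.6)
        if best is None or s.cost<best.cost:best=s
    J=best.jac;print(lock,best.x.round(2),best.cost.round(2),"sd",(np.sqrt(np.diag(np.linalg.pinv(J.T@J)))*.6).round(2))
for D in(a,b):
  o=np.argsort(D[0]);print(np.c_[D[0],D[1]][o].round(1).tolist())
E
python3 fit2.py
```

```text
None [278.55  -1.52   1.31   1.32   4.96] 6.69 sd [0.26 0.26 0.21 0.2  0.31]
0.8 [ 2.77510e+02 -4.69288e+03  1.56000e+00  1.18000e+00  4.48000e+00] 16.35 sd [0.36 0.   0.22 0.25 0.35]
[[252.8, 1.4], [258.8, 2.1], [262.2, 0.6], [264.3, 1.3], [264.7, 0.6], [266.3, 0.5], [268.2, 2.1], [268.2, 1.9], [270.1, 2.5], [270.1, 3.3], [270.5, 4.1], [272.0, 6.5], [272.0, 5.8], [273.8, 4.6], [273.8, 5.5], [275.8, 5.7], [275.9, 5.6], [276.2, 5.4], [277.8, 6.1], [277.8, 6.1], [279.9, 5.1], [279.9, 5.5], [281.9, 4.2], [281.9, 3.9], [282.3, 3.4], [284.0, 2.8], [284.0, 2.4], [286.1, 2.1], [286.1, 3.0], [288.5, 1.8]]
[[260.5, 1.1], [262.4, 2.0], [264.4, 0.9], [266.5, 1.3], [266.5, 1.2], [268.5, 2.5], [268.5, 1.5], [270.6, 2.6], [270.7, 2.3], [272.7, 2.4], [272.7, 3.1], [274.8, 3.2], [274.8, 4.0], [276.9, 4.7], [276.9, 5.6], [278.8, 4.3], [278.9, 5.9], [280.9, 6.0], [280.9, 5.8], [282.9, 5.2], [282.9, 5.0], [284.8, 4.1], [284.9, 3.7], [286.9, 3.1]]
```

```bash
python3 arc.py 286.8 278 1
```

```text
[[205, 0.0009, -0.0006, 0, 0], [205, 0.0018, -0.0012, 0, 0], [205, 0.0026, -0.0018, 0, 0], [205, 0.0035, -0.0023, 0, 0], [205, 0.0045, -0.0029, 0, 0], [205, 0.0054, -0.0034, 0, 0], [205, 0.0063, -0.0039, 0, 0], [205, 0.0072, -0.0044, 0, 0], [205, 0.0082, -0.0049, 0, 0]]
```

Emit:
{"op": "carry_out", "data": {"rows": [[205,0.0009,-0.0006,0,0],[205,0.0018,-0.0012,0,0],[205,0.0026,-0.0018,0,0],[205,0.0035,-0.0023,0,0],[205,0.0045,-0.0029,0,0],[205,0.0054,-0.0034,0,0],[205,0.0063,-0.0039,0,0],[205,0.0072,-0.0044,0,0],[205,0.0082,-0.0049,0,0],[205,0.0082,-0.0049,0,0]]}}

```text
t: 21.15
tcp_pos: [0.5739, 0.024, 0.1185]
tcp_rot: [-3.142, 0.001, 2.823]
ft_force: [3.1, -1.6, 5.7]
finger_gap: 0.239
```

```bash
python3 st.py; python3 - <<'E'
from h import *
c=cam("wrist");cv2.imwrite("pics/f1.png",c["im"])
E
```

```text
t 21.15 p [0.5739 0.024  0.1185] yaw 2.8226 gap 0.239 r 0.06266 th 278.48 F [ 3.06 -1.6   5.73] Frad 2.03 Ftan 2.79 T [-0.36 -0.79 -0.02]
```

View pics/f1.png

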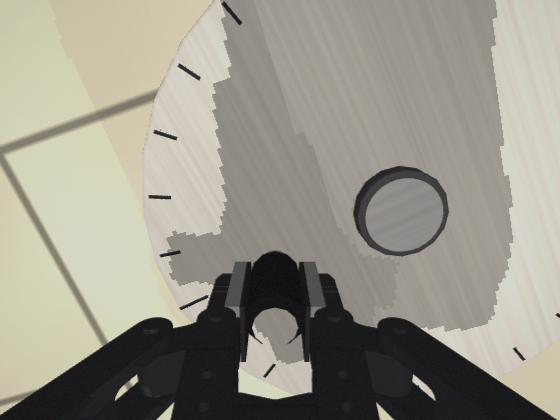

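```bash
python3 - <<'E'
from tick import *
c=cam("wrist")
disc(c,[(232,13),(189,72),(165,135),(160,197),(170,254),(194,302),(269,370.5),(519,354)])
E
```

```text
[[203.7, 108.0], [218.7, 107.9], [233.6, 107.8], [248.5, 107.4], [263.5, 107.4], [278.4, 106.9], [308.5, 106.8], [24.0, 106.7]]
mod15 8.599612264184866 res [ 0.07  0.08 -0.02 -0.11 -0.08 -0.23 -0.11  0.41]
```

Emit:
{"op": "carry_out", "data": {"rows": [[190,0.0,0,0,0],[180,0,0,0,0],[170,0,0,0,0],[155,0,0,0,0],[140,0,0,0,0],[130,0,0,0,0],[130,0,0,0,0],[130,0,0,-0.01,0],[130,0,0,-0.03,0],[130,0,0,-0.06,0],[130,0,0,-0.1,0],[100,0,0,-0.14,0],[60,0,0,-0.18,0],[30,0,0,-0.22,0],[0,0,0,-0.232,0],[0,0,0,-0.232,0],[0,0,0,-0.232,0],[0,0,0,-0.232,0]]}}

```text
t: 23.05
tcp_pos: [0.5734, 0.0243, 0.349]
tcp_rot: [-3.141, -0.002, 2.823]
ft_force: [-0.3, 0.4, -0.2]
finger_gap: 1.002
```

```bash
python3 st.py; python3 - <<'E'
from h import *
c=cam("wrist");cv2.imwrite("pics/g1.png",c["im"])
E
```

```text
t 23.05 p [0.5734 0.0243 0.349 ] yaw 2.8228 gap 1.002 r 0.06233 th 278.01 F [-0.27  0.44 -0.2 ] Frad -0.47 Ftan -0.21 T [ 0.03 -0.03  0.03]
```

View pics/g1.png

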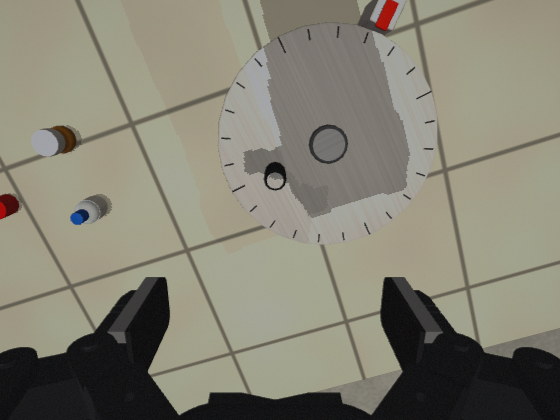

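```bash
cat > auto.py <<'E'
from tick import *
def auto(c,A=A0,res=8):
    # unwrap ring 100..114mm at disc top, dark profile vs angle
    g=cv2.cvtColor(c["im"],6).astype(np.float32)
    th=np.radians(np.arange(0,360,.1));rr=np.arange(.104,.112,.0005)
    P=np.stack([A[0]+np.outer(np.cos(th),rr),A[1]+np.outer(np.sin(th),rr),np.full((len(th),len(rr)),.077)],-1)
    p=proj(c,P.reshape(-1,3)).reshape(len(th),len(rr),2).astype(np.float32)
    v=cv2.remap(g,p[...,0],p[...,1],1,borderValue=255).mean(1)
    bg=cv2.medianBlur(np.tile(v,3).astype(np.uint8)[:,None].repeat(3,1),61)[3600:7200,1].astype(float)
    d=np.clip(bg-v,0,None);out=[]
    from scipy.signal import find_peaks
    k,_=find_peaks(d,height=15,distance=100)
    for i in k:
        j=np.arange(i-12,i+13);w=d[j%3600];out.append((w*j).sum()/w.sum()*.1)
    out=np.array(out)
    z=np.exp(1j*np.radians(out*24));m=np.degrees(np.angle(np.median(z.real)+1j*np.median(z.imag)))/24
    R=((out-m+7.5)%15)-7.5
    print("n",len(out),"mod15 %.2f"%(m%15));print(np.c_[out,R].round(1).tolist())
    return out
E
python3 - <<'E'
from auto import *
c=cam("wrist");auto(c)
w=onz(c,275,184,.127);d=w[:2]-A0
for u,v in [(274.5,182)]:
    w=onz(c,u,v,.127);d=w[:2]-A0;print(w,np.hypot(*d),np.degrees(np.arctan2(d[1],d[0]))%360)
print(onz(c,328,145.5,.087))
E
```

```text
n 24 mod15 8.83
[[8.9, 0.0], [24.0, 0.2], [39.1, 0.3], [54.2, 0.4], [69.2, 0.4], [84.3, 0.5], [99.3, 0.4], [114.3, 0.4], [129.2, 0.4], [144.1, 0.3], [159.0, 0.2], [173.9, 0.1], [188.8, -0.0], [203.7, -0.2], [218.6, -0.3], [233.5, -0.4], [248.4, -0.4], [263.3, -0.5], [278.4, -0.5], [293.4, -0.4], [308.4, -0.4], [323.5, -0.3], [338.7, -0.1], [353.8, -0.1]]
[0.57502656 0.02387446 0.127     ] 0.06298121998792867 279.45541839851535
[0.56473068 0.08519908 0.087     ]
```

Emit:
{"op": "carry_out", "data": {"rows": [[0,-0.003,-0.04,0,0],[0,-0.006,-0.08,0,0],[0,-0.009,-0.12,0,0],[0,-0.012,-0.16,0.01,0],[0,-0.015,-0.2,0.03,0],[0,-0.018,-0.24,0.05,0],[0,-0.021,-0.28,0.07,0],[0,-0.024,-0.315,0.09,0],[0,-0.026,-0.34,0.099,0],[0,-0.027,-0.353,0.099,0],[0,-0.027,-0.353,0.099,0],[0,-0.027,-0.353,0.099,0],[0,-0.027,-0.353,0.099,0]]}}

```text
t: 24.45
tcp_pos: [0.4897, -0.3181, 0.2518]
tcp_rot: [3.141, 0.001, 2.825]
ft_force: [0.2, 0.5, -0.3]
finger_gap: 1.002
```

```bash
python3 st.py; python3 - <<'E'
from h import *
print(r.state()["q"])
c=cam("wrist");cv2.imwrite("pics/h1.png",c["im"])
hsv=cv2.cvtColor(c["im"],cv2.COLOR_BGR2HSV);m=((hsv[...,0]<8)|(hsv[...,0]>172))&(hsv[...,1]>150)&(hsv[...,2]>60)
ys,xs=np.nonzero(m);print(len(xs),xs.min(),xs.max(),ys.min(),ys.max(),np.median(hsv[m],0))
E
```

```text
t 24.45 p [ 0.4897 -0.3181  0.2518] yaw 2.8247 gap 1.002 r 0.41101 th 259.49 F [ 0.16  0.46 -0.32] Frad -0.48 Ftan 0.08 T [-0.01 -0.02  0.03]
[ 0.11117291  0.38375007  0.52811477  1.73907838 -0.21674576  1.07628809
  1.96494248]
696 259 286 192 223 [  1. 240. 176.]
```

View pics/h1.png

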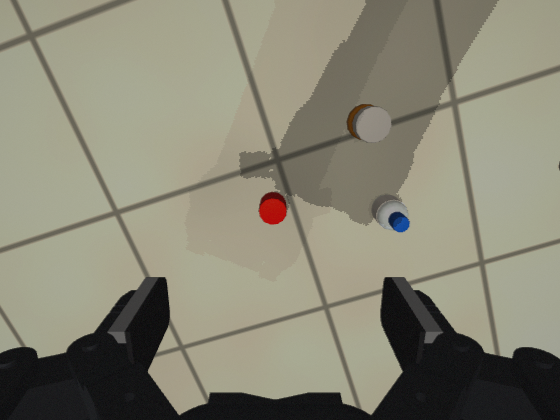

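```bash
python3 - <<'E'
from h import *
c=cam("wrist");s=r.state()
w=onz(c,272.7,209.7,.026);print(w)
th=np.linspace(0,6.28,200)
for rad in(.014,):
    p=proj(c,np.c_[w[0]+rad*np.cos(th),w[1]+rad*np.sin(th),0*th+.026]);print(p.min(0),p.max(0))
yaw=s["tcp_rot"][2];d=w-s["tcp_pos"];X=np.array([np.cos(yaw),np.sin(yaw)]);Y=np.array([np.sin(yaw),-np.cos(yaw)])
print("x,y",d[:2]@X,d[:2]@Y,"down to .031",s["tcp_pos"][2]-.031)
for n,(u,v),z in [("jar",(373,123.5),.042),("vial",(400,222),.055)]:
    print(n,onz(c,u,v,z))
E
```

```text
[ 0.51861386 -0.32909561  0.026     ]
[258.44487701 195.96826828] [286.95323417 223.11170321]
x,y -0.031012473698868514 -0.0011233268288393487 down to .031 0.22072757803196888
jar [ 0.46608052 -0.2197206   0.042     ]
vial [ 0.55706034 -0.21974497  0.055     ]
```

Emit:
{"op": "carry_out", "data": {"rows": [[0,-0.015,-0.001,0.03,0],[0,-0.031,-0.001,0.06,0],[0,-0.031,-0.001,0.09,0],[0,-0.031,-0.001,0.12,0],[0,-0.031,-0.001,0.15,0],[0,-0.031,-0.001,0.17,0],[0,-0.031,-0.001,0.19,0],[0,-0.031,-0.001,0.205,0],[0,-0.031,-0.001,0.215,0],[0,-0.031,-0.001,0.22,0],[0,-0.031,-0.001,0.22,0],[0,-0.031,-0.001,0.22,0]]}}

```text
t: 25.75
tcp_pos: [0.5183, -0.3303, 0.032]
tcp_rot: [-3.141, 0.001, 2.823]
ft_force: [0.1, -0.8, 0.3]
finger_gap: 0.997
```

```bash
python3 st.py; python3 - <<'E'
from h import *
c=cam("wrist");cv2.imwrite("pics/i1.png",c["im"])
print(proj(c,[r.state()["tcp_pos"]*[1,1,0]+[0,0,.026]]))
E
```

```text
t 25.75 p [ 0.5183 -0.3303  0.032 ] yaw 2.8228 gap 0.997 r 0.41888 th 263.65 F [ 0.07 -0.78  0.32] Frad 0.77 Ftan 0.16 T [0.04 0.03 0.02]
[[273.86101891 307.38841241]]
```

View pics/i1.png

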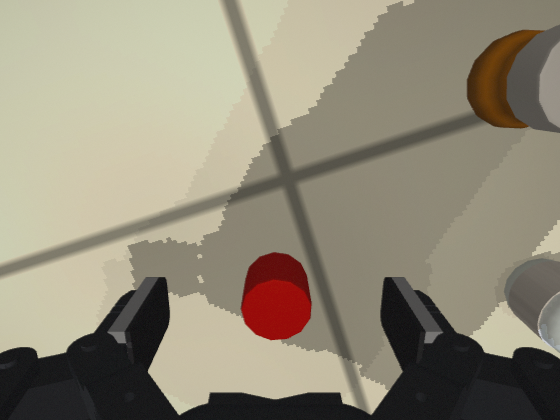

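Emit:
{"op": "carry_out", "data": {"rows": [[60,0,0,0,0],[110,0,0,0,0],[140,0,0,0,0],[155,0,0,0,0],[165,0,0,0,0],[172,0,0,0,0],[180,0,0,0,0],[190,0,0,0,0],[190,0,0,0,0],[190,0,0,0,0]]}}

```text
t: 26.8
tcp_pos: [0.518, -0.3301, 0.0316]
tcp_rot: [3.142, 0.0, 2.823]
ft_force: [-2.0, 2.5, 6.1]
finger_gap: 0.309
```

```bash
python3 st.py
```

```text
t 26.8 p [ 0.518  -0.3301  0.0316] yaw 2.8228 gap 0.309 r 0.41873 th 263.6 F [-2.04  2.46  6.07] Frad -2.22 Ftan -2.3 T [0.33 0.33 0.03]
```

Gripped (gap 0.309 ≈ 26–28 mm). Lift and check the hold.

Emit:
{"op": "carry_out", "data": {"rows": [[190,0,0,-0.01,0],[190,0,0,-0.03,0],[190,0,0,-0.06,0],[190,0,0,-0.1,0],[190,0,0,-0.14,0],[190,0,0,-0.18,0],[190,0,0,-0.2,0],[190,0,0,-0.2,0],[190,0,0,-0.2,0]]}}

```text
t: 27.7
tcp_pos: [0.5179, -0.33, 0.2316]
tcp_rot: [3.142, 0.001, 2.823]
ft_force: [0.2, 1.2, -1.5]
finger_gap: 0.304
```

```bash
python3 st.py; python3 - <<'E'
from h import *
c=cam("wrist");cv2.imwrite("pics/j1.png",c["im"])
print(r.state()["tcp_rot"])
b=cam("side");cv2.imwrite("pics/j2.png",b["im"])
E
```

```text
t 27.7 p [ 0.5179 -0.33    0.2316] yaw 2.8228 gap 0.304 r 0.41858 th 263.58 F [ 0.18  1.19 -1.45] Frad -1.2 Ftan 0.05 T [ 0.01 -0.02 -0.01]
[ 3.14141368e+00 -7.04404298e-04  2.82280168e+00]
```

View pics/j1.png

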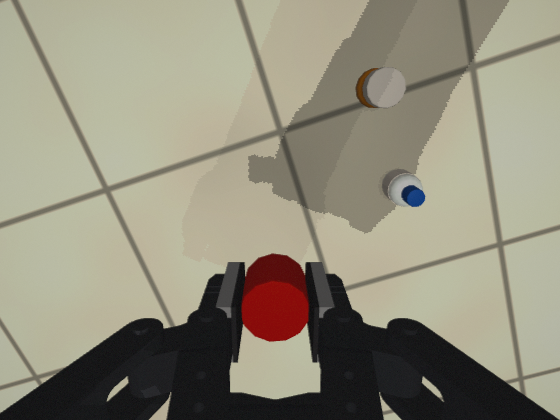

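View pics/j2.png

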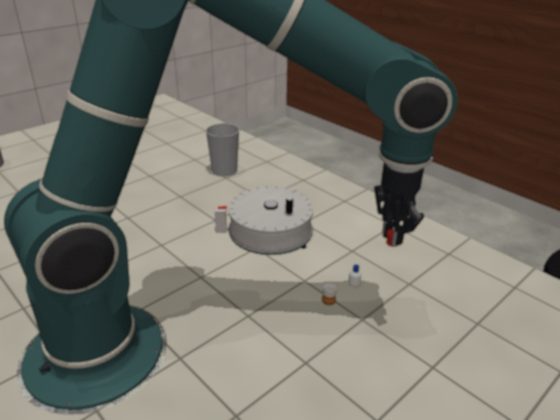

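```bash
python3 - <<'E'
from h import *
c=cam("wrist");s=r.state();z=s["tcp_pos"][2]-.0056
hsv=cv2.cvtColor(c["im"],cv2.COLOR_BGR2HSV);m=((hsv[...,0]<8)|(hsv[...,0]>172))&(hsv[...,1]>150)&(hsv[...,2]>170)
ys,xs=np.nonzero(m);print(len(xs),xs.min(),xs.max(),ys.min(),ys.max())
th=np.linspace(0,6.28,200);X=np.array([np.cos(2.8228),np.sin(2.8228)]);Y=np.array([np.sin(2.8228),-np.cos(2.8228)])
for uv in [(275.5,309),(275.5,311)]:
    w=onz(c,*uv,z);p=proj(c,np.c_[w[0]+.014*np.cos(th),w[1]+.014*np.sin(th),0*th+z]);d=w-s["tcp_pos"]
    print(uv,p.min(0),p.max(0),"tool x,y",d[:2]@X,d[:2]@Y)
E
```

```text
Traceback (most recent call last):
ValueError: zero-size array to reduction operation minimum which has no identity
```

```bash
python3 - <<'E'
from h import *
c=cam("wrist");s=r.state();z=s["tcp_pos"][2]-.0056
hsv=cv2.cvtColor(c["im"],cv2.COLOR_BGR2HSV);m=((hsv[...,0]<8)|(hsv[...,0]>172))&(hsv[...,1]>150)&(hsv[...,2]>60)
ys,xs=np.nonzero(m);print(len(xs),xs.min(),xs.max(),ys.min(),ys.max(),hsv[255:345:6,275,2])
th=np.linspace(0,6.28,200);X=np.array([np.cos(2.8228),np.sin(2.8228)]);Y=np.array([np.sin(2.8228),-np.cos(2.8228)])
for uv in [(275.5,309),(275.5,311)]:
    w=onz(c,*uv,z);p=proj(c,np.c_[w[0]+.014*np.cos(th),w[1]+.014*np.sin(th),0*th+z]);d=w-s["tcp_pos"]
    print(uv,p.min(0),p.max(0),"tool x,y",d[:2]@X,d[:2]@Y)
E
```

```text
4806 241 308 254 340 [ 88  89  88  89  91 138 139 139 139 137 138 138 137 136 136]
(275.5, 309) [239.21131423 276.44134744] [311.78236528 339.66859798] tool x,y -0.0004420816699533963 0.0006361053909252432
(275.5, 311) [239.2801978  278.56657533] [311.71350122 341.55410775] tool x,y -0.0013302103046098827 0.000636829874337262
```

Emit:
{"op": "carry_out", "data": {"rows": [[190,0.008,0.02,0,0],[190,0.02,0.055,0,0],[190,0.035,0.095,0,0],[190,0.05,0.135,0,0],[190,0.065,0.175,0,0],[190,0.08,0.215,0,0],[190,0.095,0.255,0,0],[190,0.11,0.295,0,0],[190,0.125,0.335,0,0],[190,0.138,0.37,0,0],[190,0.149,0.4,0,0],[190,0.156,0.423,0,0],[190,0.16,0.436,0,0],[190,0.1621,0.4408,0,0],[190,0.1621,0.4408,0,0],[190,0.1621,0.4408,0,0],[190,0.1621,0.4408,0,0],[190,0.1621,0.4408,0,0]]}}

```text
t: 29.7
tcp_pos: [0.5023, 0.1385, 0.2314]
tcp_rot: [-3.141, 0.0, 2.822]
ft_force: [-0.6, 0.4, -0.7]
finger_gap: 0.303
```

```bash
python3 st.py; python3 - <<'E'
from h import *
print(r.state()["tcp_rot"])
c=cam("wrist");cv2.imwrite("pics/k1.png",c["im"])
E
```

```text
t 29.7 p [0.5023 0.1385 0.2314] yaw 2.8216 gap 0.303 r 0.08153 th 139.9 F [-0.59  0.41 -0.71] Frad 0.72 Ftan 0.07 T [-0.02  0.02  0.02]
[-3.14149480e+00  1.31318100e-04  2.82162683e+00]
```

View pics/k1.png

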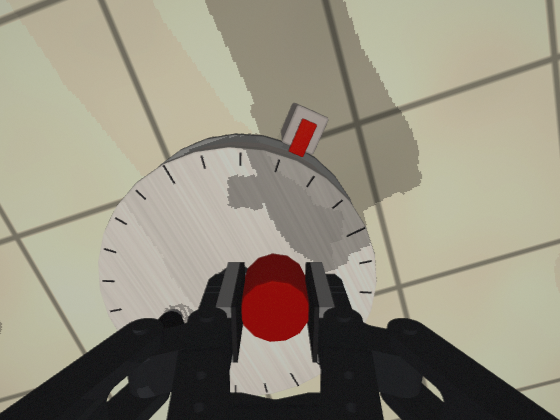

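Emit:
{"op": "carry_out", "data": {"rows": [[190,0,0,0.02,0],[190,0,0,0.045,0],[190,0,0,0.07,0],[190,0,0,0.09,0],[190,0,0,0.102,0],[190,0,0,0.108,0],[190,0,0,0.112,0],[190,0,0,0.112,0],[190,0,0,0.112,0]]}}

```text
t: 30.65
tcp_pos: [0.5026, 0.1394, 0.1199]
tcp_rot: [3.141, 0.001, 2.823]
ft_force: [0.8, 0.0, -0.5]
finger_gap: 0.304
```

```bash
python3 st.py; python3 - <<'E'
from auto import *
c=cam("wrist");cv2.imwrite("pics/l1.png",c["im"]);auto(c)
E
```

```text
t 30.65 p [0.5026 0.1394 0.1199] yaw 2.8227 gap 0.304 r 0.08189 th 139.34 F [ 0.82  0.01 -0.55] Frad -0.62 Ftan -0.54 T [ 0.   -0.   -0.01]
n 11 mod15 9.09
[[99.3, 0.2], [114.3, 0.2], [129.3, 0.2], [144.2, 0.2], [159.2, 0.1], [174.1, 0.0], [189.0, -0.1], [203.8, -0.3], [218.7, -0.4], [233.6, -0.5], [248.5, -0.6]]
```

View pics/l1.png

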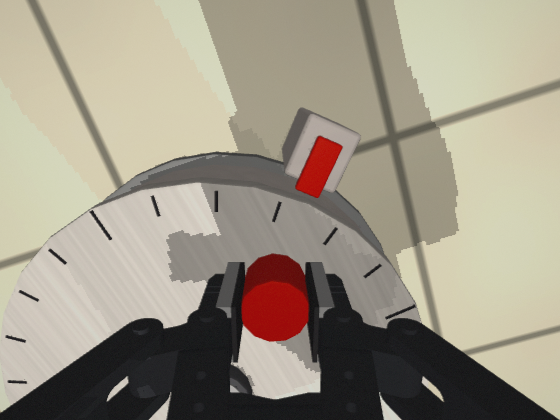

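```bash
python3 - <<'E'
from h import *
c=cam("wrist");cv2.imwrite("pics/l2.png",cv2.resize(c["im"][90:230,240:400],None,fx=4,fy=4,interpolation=2))
t=onz(c,309.5,191.5,.077);q=onz(c,329.5,140,.077);print(t,q)
A=np.array([.56468,.086]);d=t[:2]-A;print(np.hypot(*d),np.degrees(np.arctan2(d[1],d[0])),np.degrees(np.arctan2(*(q-t)[1::-1])))
e=d/np.hypot(*d);print("mark from tip",t[:2]-.0375*e)
# auto-fit axis from tick ring residual
th=np.radians(np.array([99.3,114.3,129.3,144.2,159.2,174.1,189,203.8,218.7,233.6,248.5]));
print("marker est",r.state()["tcp_pos"][:2]+[.0007,.0004])
E
```

```text
[0.47304103 0.16612839 0.077     ] [0.45364374 0.18094281 0.077     ]
0.12173026857998463 138.83380855338476 142.629703385153
mark from tip [0.50127116 0.14144418]
marker est [0.50320256 0.13982577]
```

View pics/l2.png

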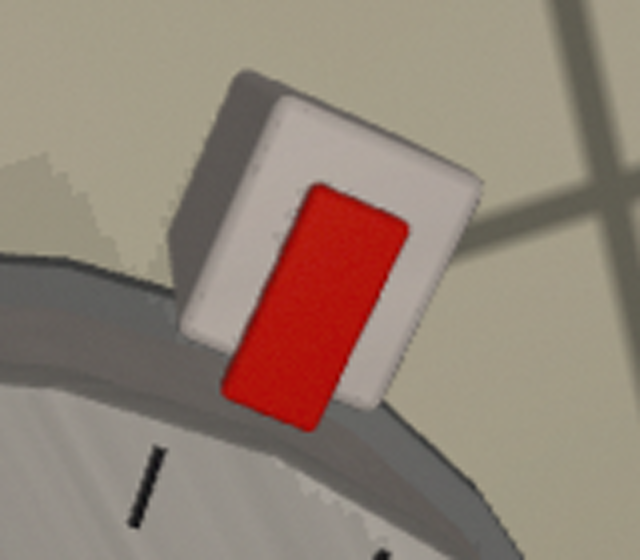

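```bash
python3 - <<'E'
from h import *
c=cam("wrist")
t=onz(c,307.2,193.2,.077);q=onz(c,330.5,141.5,.077);print(t,q)
A=np.array([.56468,.086]);d=t[:2]-A;print(np.hypot(*d),np.degrees(np.arctan2(d[1],d[0])),np.degrees(np.arctan2(*(q-t)[1::-1])))
e=np.array([np.cos(np.radians(139.1)),np.sin(np.radians(139.1))]);print("mark from tip",t[:2]-.0375*e, "from axis",A+.082*e)
E
```

```text
[0.47340235 0.16492271 0.077     ] [0.45433223 0.18118661 0.077     ]
0.12066649646379558 139.15184927373846 139.5408870576386
mark from tip [0.50174686 0.14036993] from axis [0.50270002 0.13968875]
```

Emit:
{"op": "carry_out", "data": {"rows": [[190,0.0008,-0.0002,0.003,0],[190,0.0008,-0.0002,0.006,0],[190,0.0008,-0.0002,0.008,0],[190,0.0008,-0.0002,0.009,0],[190,0.0008,-0.0002,0.0095,0],[190,0.0008,-0.0002,0.0095,0],[190,0.0008,-0.0002,0.0095,0]]}}

```text
t: 31.5
tcp_pos: [0.5014, 0.1394, 0.1098]
tcp_rot: [-3.142, 0.0, 2.823]
ft_force: [-0.7, -0.1, -0.8]
finger_gap: 0.303
```

Emit:
{"op": "carry_out", "data": {"rows": [[190,0,0,0.0005,0],[190,0,0,0.001,0]]}}

```text
t: 31.7
tcp_pos: [0.5014, 0.1393, 0.1088]
tcp_rot: [-3.142, 0.0, 2.823]
ft_force: [-0.5, -0.4, -0.7]
finger_gap: 0.301
```

Emit:
{"op": "carry_out", "data": {"rows": [[190,0,0,0.0004,0],[190,0,0,0.0004,0]]}}

```text
t: 31.9
tcp_pos: [0.5014, 0.1394, 0.1086]
tcp_rot: [3.141, 0.0, 2.823]
ft_force: [-1.6, -0.3, 5.2]
finger_gap: 0.304
```

Emit:
{"op": "carry_out", "data": {"rows": [[178,0,0,0,0],[170,0,0,0,0],[162,0,0,0,0],[154,0,0,0,0],[145,0,0,0,0],[135,0,0,0,0],[120,0,0,0,0],[110,0,0,0,0],[110,0,0,0,0]]}}

```text
t: 32.8
tcp_pos: [0.5014, 0.1394, 0.1084]
tcp_rot: [-3.142, 0.0, 2.823]
ft_force: [0.8, -0.5, 0.2]
finger_gap: 0.567
```

```bash
python3 st.py; python3 - <<'E'
from h import *
c=cam("wrist");cv2.imwrite("pics/m1.png",c["im"])
E
```

```text
t 32.8 p [0.5014 0.1394 0.1084] yaw 2.8228 gap 0.567 r 0.08279 th 139.87 F [ 0.84 -0.45  0.24] Frad -0.94 Ftan -0.2 T [-0.03  0.02  0.02]
```

View pics/m1.png

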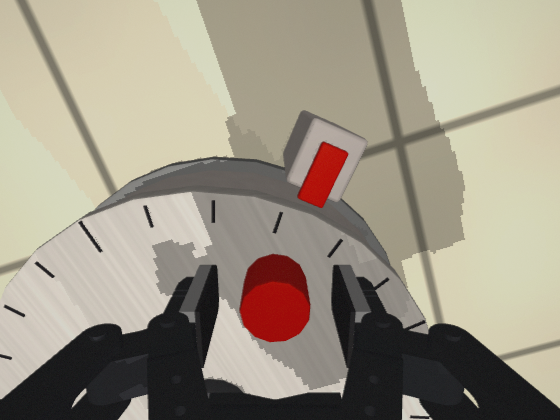

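Released and standing. Lift clear and back toward a viewing height.

Emit:
{"op": "carry_out", "data": {"rows": [[110,0,0,-0.008,0],[110,0,0,-0.025,0],[110,0,0,-0.05,0],[110,0,0,-0.09,0],[110,0,0,-0.13,0],[110,0,0,-0.17,0],[110,-0.01,0,-0.21,0],[110,-0.02,-0.01,-0.24,0],[110,-0.02,-0.02,-0.24,0],[110,-0.02,-0.03,-0.24,0],[110,-0.02,-0.03,-0.24,0],[110,-0.02,-0.03,-0.24,0],[110,-0.02,-0.03,-0.24,0]]}}

```text
t: 34.15
tcp_pos: [0.5107, 0.1051, 0.3478]
tcp_rot: [-3.141, -0.001, 2.823]
ft_force: [0.5, -0.2, 0.4]
finger_gap: 0.566
```

```bash
python3 st.py; python3 - <<'E'
from auto import *
c=cam("wrist");cv2.imwrite("pics/n1.png",c["im"]);auto(c)
cv2.imwrite("pics/n2.png",cv2.resize(c["im"][60:210,200:400],None,fx=4,fy=4,interpolation=2))
for n in("scene","side"):
    b=cam(n);cv2.imwrite(f"pics/n_{n}.png",b["im"])
E
```

```text
t 34.15 p [0.5107 0.1051 0.3478] yaw 2.8235 gap 0.566 r 0.05726 th 160.51 F [ 0.47 -0.21  0.35] Frad -0.51 Ftan 0.04 T [ 0.01  0.05 -0.  ]
n 21 mod15 8.82
[[8.9, 0.0], [54.2, 0.4], [69.2, 0.4], [84.3, 0.5], [99.3, 0.5], [114.3, 0.5], [129.2, 0.4], [144.1, 0.3], [159.1, 0.3], [173.9, 0.1], [188.8, 0.0], [203.7, -0.1], [218.6, -0.3], [233.5, -0.3], [248.4, -0.4], [263.4, -0.4], [278.3, -0.5], [308.5, -0.3], [323.5, -0.3], [338.7, -0.1], [353.7, -0.1]]
```

View pics/n1.png

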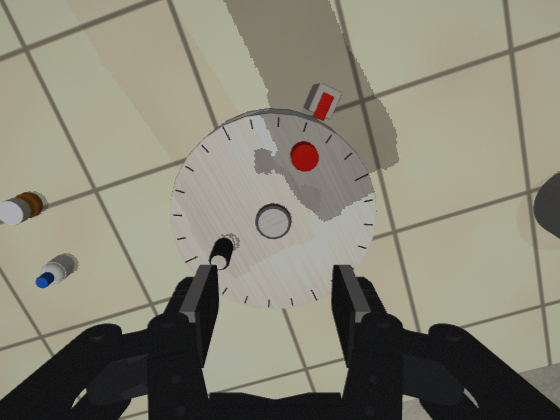

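View pics/n2.png

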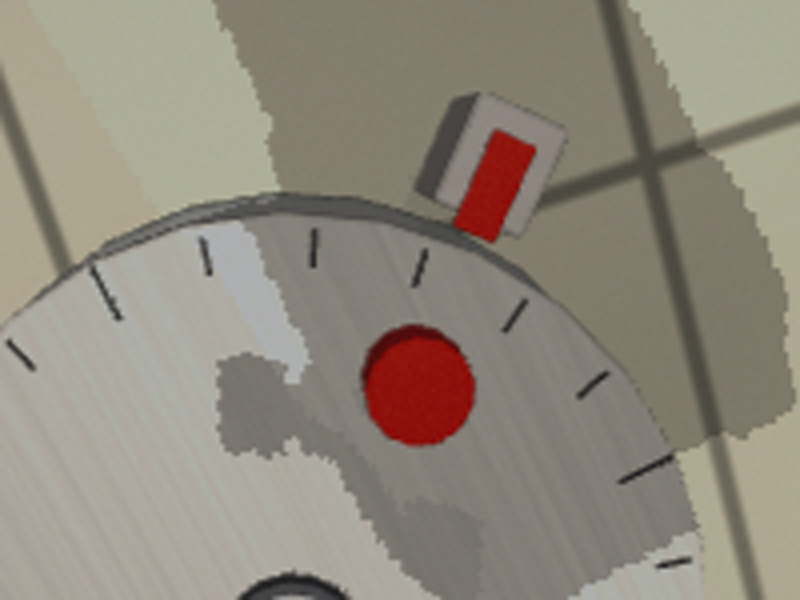

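View pics/n_side.png

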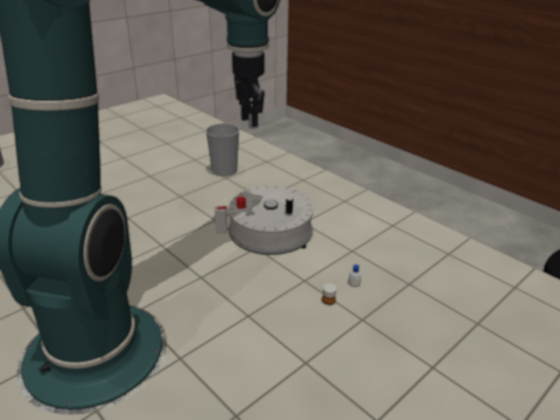

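```bash
python3 - <<'E'
from auto import *
import io,contextlib
c=cam("wrist")
A=A0.copy()
for it in range(4):
    with contextlib.redirect_stdout(io.StringIO()): o=auto(c,A)
    th=np.radians(o);k=np.round((o-8.8)/15);M=np.c_[np.ones_like(o),-np.sin(th)/.108,np.cos(th)/.108]
    x=np.linalg.lstsq(M,np.radians(o-15*k),rcond=None)[0];A=A+x[1:]
print("A",A,"disc",np.degrees(x[0]))
m=onz(c,305,157.5,.103)[:2];t=onz(c,319,118.2,.077)[:2];q=onz(c,200+515/4,60+140/4,.077)[:2]
f=lambda w:(1e3*np.hypot(*(w-A)),np.degrees(np.arctan2(*(w-A)[::-1])))
print("marker",m,f(m),"tip",t,f(t),"tail",f(q))
a=np.radians((f(t)[1]+f(q)[1])/2);mk=A+.082*np.array([np.cos(a),np.sin(a)]);print("mark",mk,"err mm",1e3*(m-mk))
p=proj(c,np.c_[m[0]+.014*np.cos(np.linspace(0,6.28,99)),m[1]+.014*np.sin(np.linspace(0,6.28,99)),np.full(99,.103)]);print((p.min(0)-[200,60])*4,(p.max(0)-[200,60])*4)
E
```

```text
A [0.56381068 0.08594986] disc 8.833524305754848
marker [0.50377212 0.1394752 ] (np.float64(80.43376520230133), np.float64(138.28248383708345)) tip [0.47423522 0.16558433] (np.float64(119.85579922037603), np.float64(138.3622320785073)) tail (np.float64(144.36879603907983), np.float64(138.67497802221098))
mark [0.50237867 0.14026476] err mm [ 1.39344988 -0.78955933]
[363.56238603 333.1385121 ] [476.47229165 445.54699681]
```

```bash
python3 - <<'E'
from bench import r
print(r.state()["t"],r.sign_off())
E
```

```text
the job is handed in; nothing more can be done
34.35 None
```

The carousel is stopped at its heaviest rub as best I could measure it. The red marker stands upright on the disc, about 1.6 mm inward of the mark spot. I handed the job in at 34.35 s.

- **Finding the rub:** I gripped the handle and turned the carousel slowly. I swept across the bump three times one way and twice the other, with sideways force at the handle of about 7 N at most. The two directions peaked about 3° apart, the opposite way round from what the pin's give would cause. I took the midpoint, which put the handle at about 278.5–279.1° in world angle.
- **Where it stopped:** After I let go, the disc's tick marks read 278.8°. They read the same after the marker was placed, so placing it did not move the disc.
- **Marker:** It touched down gently (about 5 N) and was released standing. An earlier close view disagreed slightly, putting it within about 1 mm of the mark spot. I left it there rather than disturb it.
- **Bystanders:** The jar, the vial and the bucket look unmoved in the side camera's before-and-after pictures. The gripper is open and clear of everything, and the last force readings were at noise level.

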